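# Index and lock the sample carousel

### The arm

A 6-joint arm with a two-finger parallel gripper is mounted at the origin on the work surface. World frame = base frame: x ahead of the robot, y to its left, z up, the work surface at z = 0. Lengths are in m, angles in rad, forces in N, time in s.
With the tool pointing down it reaches from about 0.375 to 0.9 m from the base axis. Payload 3.1 kg.
Tool frame: the origin (TCP) lies midway between the tips of the shut fingers; the grasp point (between the pads) lies grip_point_offset behind it (grip_point_offset is the distance from the TCP to the grasp point, in m); y points along the fingers, z is the direction in which the jaws open and shut, and the axes are right-handed (so a half turn about y gives the same grasp; the last joint's range is limited). The gripper opens to 87 mm and grips with 3 to 60 N. Pads are 19 mm wide; open, the fingers measure 117 mm over their backs; the gripper's body (75 mm by 190 mm) begins 51 mm behind the grasp point.
Start: joints at [-1.302, 0.527, 1.433, -0, 1.181, -0.178], TCP at [0.271, -0.563, 0.223] pointing down, gripper open.
Joint ranges: [-3.08, 3.08], [-0.75, 2.2], [0.22, 2.44], [-1.43, 4.57], [0, 2.65], [-2.85, 2.85]. Speed limits (rad/s): [2.79, 2.79, 3.14, 3.14, 3.14, 3.14].

### API

Orientations are given as a unit quaternion [x, y, z, w].
In Python, from rig import * gives the robot as it stands.
- The arm moves only by the tool jog_arm, never from a script. Its argument "increments" is a list that holds one entry, the list of rows, each a list of 7 numbers: the turn, a rotation vector about the world's x, y, z in degrees, then the shift along the world's x, y, z in m, then the closure, from -1 (fully open) to 1 (shut), so that 0 is half open. In form: [[[rx, ry, rz, x, y, z, jaw], ...]]. A call has 1 to 8 rows; each row is the pose to reach, as a shift and turn from the pose measured when the call began; what a row does not reach only later rows make up. A row lasts 1/10 s, in which the tool goes at most 50 mm and 8.59 degrees, less where a joint would pass 70% of its speed; a pose out of reach is approached as far as the arm can. A call with a gripper value outside its range is refused whole. The fingers move at their own pace and stop on an object; "squeeze" is the grip in N (left out, the last holds). Time passes only in rows, so rows that repeat a pose let the fingers close. It gives the time, the measured TCP pose, the force and the opening at its end, in the units of the state.
- get_obs(): the state, without advancing time (a new reading comes with each control period).
- camera(name): name is "scene" or "top" or "wrist"; returns the picture (420x560x3 uint8, red, green, blue); there is no depth.
- camera_info(name): a dict with "K" (3x3 intrinsics, pixels), "R" (3x3) and "t" (3): a world point X has camera coordinates R X + t. Camera axes: x right, y down, z forward; pixel columns grow to the right and rows downward; lengths in m; the calibration is good to about 2 mm. The wrist camera is an equidistant fisheye: a pixel r from the principal point sees the ray r / f radians off the axis. A picture is of the moment at which its call begins: read the wrist's pose just before it. camera_info takes no time and is no camera call; for the wrist camera it gives the pose at the moment of the call.
- hand_in(): hands the job in, once; it reports no verdict.
The state is a dict: "time": time; "q": joint angles; "joint_velocities": joint speeds; "joint_torque": joint torques, N m; "position": TCP position; "tool_rot": TCP orientation; "ft_force": force on the tool from outside, world axes, zero at the start; "moment": the same for the moment, N m; "grip_width": finger opening in m.
Only numpy, scipy, OpenCV 4.12 (cv2) and the standard library are available. Lean on these libraries where they do the work, as an engineer would, in place of code of your own. Each camera call takes 0.05 s, during which the arm holds its last target.

### The job

Lock the sample carousel in its sampling position. First take the index pin out of its stand, stand it in the guide hole of the bracket so that it rests on the carousel's rim, and let go of it; then, with closed fingertips, slowly push one of the carousel's spokes round the short way until the rim's slot comes under the guide and the pin drops fully home. Keep leaning on the spoke the same way with about 10 N for a second to prove that the pin holds, never pushing the carousel harder than 20 N, then let go of everything and leave the other things on the bench where they are.

Things in the scene. Friction and masses are not known exactly. Their poses are not given: they have to be found in the camera images.
- stage_base: Fixed carousel base, a round aluminium plate 300 mm across, 10 mm thick. Origin: on the turning axis, at bench height; z up. Place and yaw vary. A bracket post stands outside the rim on its +y side (y 176 to 202 mm, 36 mm wide, 85 mm high) and carries the guide, a 36 x 36 mm block centred 135 mm from the turning axis along +y, at heights 50 to 85 mm.
- guide_mouth (a point): Centre of the upper mouth of the guide hole, 85 mm above the bench; axes as stage_base. The hole is vertical, 12.5 mm in diameter with a 3 mm chamfer, 35 mm long and open below to the rim.
- rotor (a joint): Carousel angle in rad, counter-clockwise from above positive. 0: the rim's slot is under the guide. Starts between -1.5 and -0.5, so turn it counter-clockwise. It turns freely but for a steady bearing friction of about 0.15 N m and stays where it is left. With the pin down in the slot it has about +-0.025 rad of play.
- carousel: Turning steel disc, 300 mm across, 10 mm thick, top 45 mm above the bench. Origin: on the axis at its underside; z up. One radial slot, 14 mm wide, is cut through the rim along its +y (radius 120 to 150 mm). The hub (44 mm across) and three vials fixed on the disc (34 mm across, at 70 mm radius, at 90, 210 and 330 degrees from its +x) reach 96 mm above the bench.
- index_pin: Loose index pin, about 80 g: steel shank 10 mm across, 65 mm long, tapered over the last 4 mm, under a black cylindrical head 22 mm across, 30 mm high. Origin: at the tip; z up to the head. Starts upright in its stand, tip at bench height. Resting on the rim in the guide its tip is 40 mm below the guide's mouth; fully home 65 mm below it, head on the bracket. It falls by its own weight.
- pin_stand: Fixed grey plastic block, 60 x 60 mm and 45 mm high, with a vertical 13 mm hole through its middle that holds the pin loosely. Origin: centre of its underside; z up.
- media_bottle: Bystander: glass bottle with a red cap, 60 mm across, 130 mm high, standing on the bench. Origin: centre of its underside. Leave it alone.
- tub: Bystander: white lidded tub, 72 mm across, 75 mm high. Origin: centre of its underside. Leave it alone.
- small_carton: Bystander: cardboard carton, 70 x 90 mm and 60 mm high. Origin: centre of its underside. Leave it alone.
- spoke_a (a point): Point on the centre line of a spoke of the carousel, 88 mm from the turning axis at 270 degrees from the carousel's +x, 68 mm above the bench, a good place to push. The spoke is a radial bar, 12 mm wide with upright sides, from the hub to 107 mm radius, 60 to 76 mm above the bench, with a 15 mm gap to the disc below. Axes as carousel.
- spoke_b (a point): Point on the centre line of a spoke of the carousel, 88 mm from the turning axis at 30 degrees from the carousel's +x, 68 mm above the bench, a good place to push. The spoke is a radial bar, 12 mm wide with upright sides, from the hub to 107 mm radius, 60 to 76 mm above the bench, with a 15 mm gap to the disc below. Axes as carousel.
- spoke_c (a point): Point on the centre line of a spoke of the carousel, 88 mm from the turning axis at 150 degrees from the carousel's +x, 68 mm above the bench, a good place to push. The spoke is a radial bar, 12 mm wide with upright sides, from the hub to 107 mm radius, 60 to 76 mm above the bench, with a 15 mm gap to the disc below. Axes as carousel.

How it is judged:
On the way, in this order (a step that is already met when the one before it is completed fails the run):
1. the pin stands in the guide, resting on the carousel's rim, and has been let go (horizontal distance between index_pin and guide_mouth below 0.004 m and angle between index_pin's own z axis and vertical below 0.12 rad and z of index_pin in the frame of guide_mouth between -0.046 and -0.03 m and contact force between index_pin and the fingers below 0.1 N and linear speed of index_pin below 0.02 m/s), for 0.2 s.
2. the pin has dropped home through the slot, and the fingertips lean on the carousel with at least 5 N so that it bears on the pin, for half a second (horizontal distance between index_pin and guide_mouth below 0.004 m and angle between index_pin's own z axis and vertical below 0.12 rad and z of index_pin in the frame of guide_mouth below -0.061 m and value of joint rotor between -0.06 and 0.06 rad and contact force between carousel and the fingers above 5 N and contact force between carousel and index_pin above 1.5 N), for 0.5 s.
At the end, for the whole second after the job is handed in: The pin is fully home in the guide (tip 61 mm or more below the guide's mouth, within 4 mm of its axis, upright within 0.12 rad), the carousel is locked within 0.06 rad of its index position, all at rest and released (horizontal distance between index_pin and guide_mouth below 0.004 m and angle between index_pin's own z axis and vertical below 0.12 rad and z of index_pin in the frame of guide_mouth below -0.061 m and value of joint rotor between -0.06 and 0.06 rad and velocity of joint rotor between -0.05 and 0.05 rad/s and contact force between index_pin and the fingers below 0.1 N and linear speed of index_pin below 0.02 m/s); the robot touches nothing.
It fails at once if the robot pushes the carousel with more than 20 N (contact force between carousel and the fingers above 20 N or contact force between carousel and the arm above 20 N).
It fails at once if the media bottle is moved by more than 15 mm (distance of media_bottle from where it was at the start of the episode above 0.015 m).
It fails at once if the tub is moved by more than 15 mm (distance of tub from where it was at the start of the episode above 0.015 m).
It fails at once if the small carton is moved by more than 15 mm (distance of small_carton from where it was at the start of the episode above 0.015 m).
It also fails if it takes over 67 s, if anything falls off the work surface, if the arm or the gripper's body presses on something with over 40 N, if the wrist force passes 120 N, or if a joint passes its speed limit or range.

## Working session

There is one attempt and no reset: what is moved stays moved. The work goes in short steps, Python scripts to look and compute and a tool call to move; the robot and the scene stay as the last step left them, time stands still between calls to the robot, and variables do not carry over. Pictures are saved under pics/ and viewed, and the job is handed in when it is done.

Besides the shell and the picture viewer there is one more tool, called after "Request:" by a JSON object that holds its "fn" and its "kwargs", one argument or row to a line. jog_arm: Moves the arm, as the interface text tells. Its arguments: {"type":"object","properties":{"increments":{"type":"array","items":{"type":"array","items":{"type":"array","items":{"type":"number"}}}},"squeeze":{"type":"number"}},"required":["increments"]}

```bash
ls; mkdir -p pics
python3 - <<'E'
from rig import *
import cv2
o=get_obs(); print(o)
for n in ["scene","top","wrist"]:
    i=camera_info(n); print(n,i)
    cv2.imwrite(f"pics/{n}0.png",camera(n)[:,:,::-1])
E
```

```text
pics
{'time': 0.0, 'q': array([-1.30150938e+00,  5.28475701e-01,  1.43392608e+00, -2.19979284e-05,
        1.18141828e+00, -1.78485195e-01]), 'joint_velocities': array([0.00035886, 0.0014667 , 0.00144231, 0.00074276, 0.00138504,
       0.00086046]), 'joint_torque': array([ 2.09581672e-04, -4.40043962e+01, -1.76595336e+01,  6.32259599e-02,
        5.82860189e-02, -1.76522444e-04]), 'position': array([ 0.27042405, -0.56262998,  0.22155824]), 'tool_rot': array([-0.15703783,  0.69024412, -0.68867137,  0.15695197]), 'ft_force': array([0.74198623, 0.30403666, 0.27625041]), 'moment': array([ 0.00888241, -0.00244757,  0.01901177]), 'grip_width': 0.08675838445528143}
scene {'K': array([[413.77692241,   0.        , 280.97034533],
       [  0.        , 413.77692241, 210.9702845 ],
       [  0.        ,   0.        ,   1.        ]]), 'R': array([[-0.1485939 ,  0.98874189, -0.01758749],
       [ 0.73333379,  0.09824328, -0.67273309],
       [-0.66343153, -0.11286153, -0.7396762 ]]), 't': array([ 0.06855715, -0.34415331,  1.48621643])}
top {'K': array([[538.61228238,   0.        , 286.13349323],
       [  0.        , 538.61228238, 203.78610019],
       [  0.        ,   0.        ,   1.        ]]), 'R': array([[ 0.00856298, -0.99994046,  0.0067633 ],
       [-0.99701075, -0.00905687, -0.07673026],
       [ 0.07678695, -0.00608604, -0.99702895]]), 't': array([-0.02467431,  0.57174689,  1.43995116])}
wrist {'K': array([[325.1922621 ,   0.        , 275.02320635],
       [  0.        , 325.1922621 , 211.36117323],
       [  0.        ,   0.        ,   1.        ]]), 'R': array([[ 0.43291971, -0.90142735, -0.00304099],
       [-0.86503806, -0.41638755,  0.27987598],
       [-0.25355409, -0.11853325, -0.96003135]]), 't': array([-0.62435686, -0.03386231,  0.39241694])}
```

View pics/scene0.png

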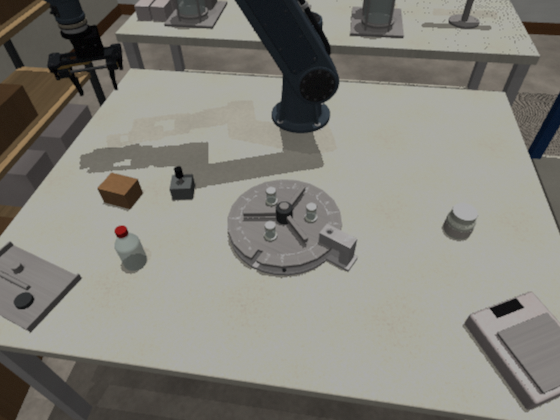

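View pics/top0.png

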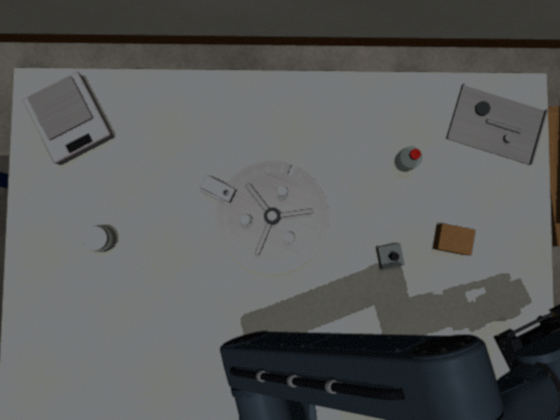

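View pics/wrist0.png

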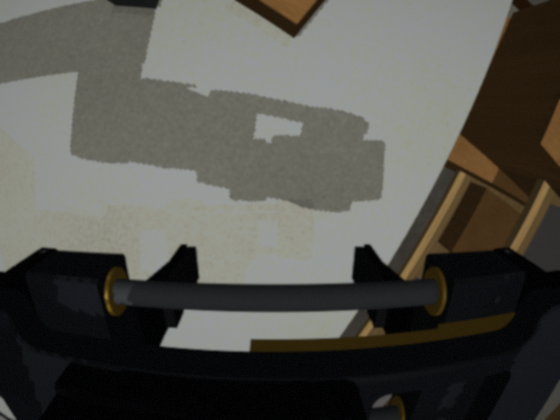

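The scene view shows pin stand at (181,186), carousel at (285,222) with guide at (338,245), slot near (255,262). The top view shows the stand at (390,256), hub (272,216), guide block hole about (226,192), slot about (289,170). I'll zoom in next.

Run:
```python
import cv2
for n,(x0,y0,w,h) in {"top":(195,150,140,105),"scene":(220,170,145,108)}.items():
    im=cv2.imread(f"pics/{n}0.png")[y0:y0+h,x0:x0+w]
    im=cv2.convertScaleAbs(im,alpha=1.6 if n=="top" else 1)
    cv2.imwrite(f"pics/{n}0z.png",cv2.resize(im,None,fx=5.5,fy=5.5,interpolation=cv2.INTER_CUBIC))
im=cv2.imread("pics/top0.png")[230:280,365:425]
cv2.imwrite("pics/stand0z.png",cv2.resize(cv2.convertScaleAbs(im,alpha=1.6),None,fx=10,fy=10,interpolation=cv2.INTER_CUBIC))
```

```text
(no output)
```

View pics/top0z.png

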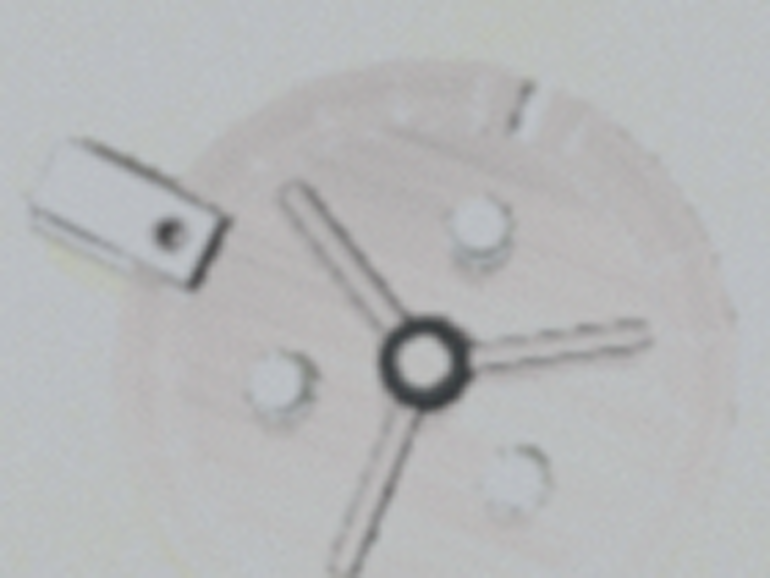

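View pics/scene0z.png

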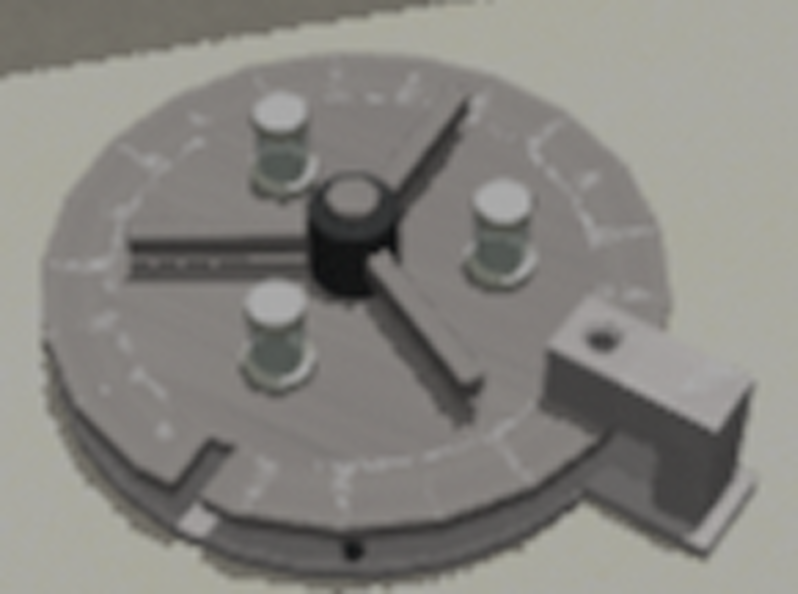

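View pics/stand0z.png

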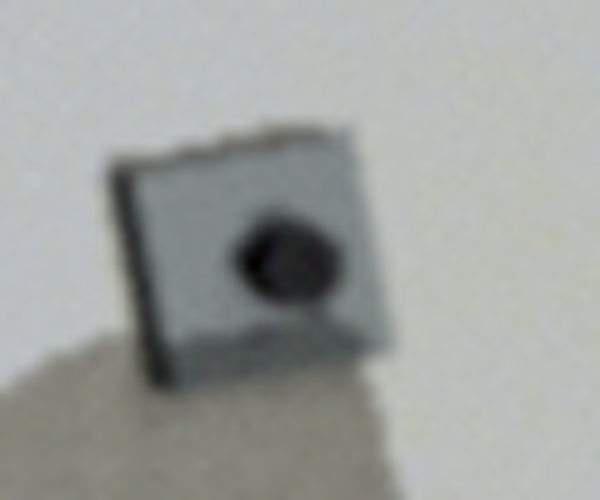

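```bash
cat > h.py <<'E'
import numpy as np
from rig import *
def ray(n,uv,z,ci=None):
    c=ci or camera_info(n);R,t,K=c["R"],c["t"],c["K"]
    if n=="wrist":
        d=np.array([(uv[0]-K[0,2])/K[0,0],(uv[1]-K[1,2])/K[1,1]]);r=np.hypot(*d)
        d=np.r_[d/r*np.sin(r),np.cos(r)] if r>0 else np.array([0,0,1.])
    else: d=np.linalg.inv(K)@[uv[0],uv[1],1]
    o=-R.T@t; w=R.T@d
    return o+w*(z-o[2])/w[2]
def unz(p,off,s): return [(p[0]+.5)/s-.5+off[0],(p[1]+.5)/s-.5+off[1]]
E
python3 - <<'E'
from h import *
T=(195,150);S=(220,170)
def top(p,z): return ray("top",unz(p,T,5.5),z).round(4)
def sc(p,z): return ray("scene",unz(p,S,5.5),z).round(4)
hub=top((421,362),.096); print("hub",hub, sc((353,194),.096))
g=top((171,233),.085); print("guide",g, sc((604,339),.085))
for a,b in ((top((171,233),.085),hub),(sc((604,339),.085),sc((353,194),.096))):
    d=a-b; print("r",np.hypot(*d[:2]),"yaw+90",np.degrees(np.arctan2(d[1],d[0])))
for nm,p in dict(v1=(481,222),v2=(279,384),v3=(518,481)).items(): 
    d=top(p,.096)-hub; print(nm,np.hypot(*d[:2]),np.degrees(np.arctan2(d[1],d[0])))
for nm,p in dict(v1=(277,300),v2=(502,204),v3=(280,108)).items(): 
    d=sc(p,.096)-sc((353,194),.096); print(nm,np.hypot(*d[:2]),np.degrees(np.arctan2(d[1],d[0])))
print("slot",sc((200,462),.045)-hub)
print("pin",ray("top",unz((300,268),(365,230),10),.095), ray("scene",(179,170),.095))
for p in ((120,165),(350,130),(390,345),(160,385)): print(ray("top",unz(p,(365,230),10),.045).round(4))
for n,p,z in (("bottle",(415,154),.13),("tub",(98,238),.075),("carton",(455,239),.06)): print(n,ray("top",p,z).round(3))
E
```

```text
hub [0.5359 0.0191 0.096 ] [0.5334 0.0198 0.096 ]
guide [0.5965 0.1382 0.085 ] [0.5959 0.1415 0.085 ]
r 0.1336307225154455 yaw+90 63.03227427146905
r 0.1368105990046093 yaw+90 62.81687514468272
v1 0.07155396564831325 -22.515153362649166
v2 0.06719002902216965 99.33615113337595
v3 0.07164949406660179 -140.266099788257
v1 0.07287098187893448 -19.479287468424594
v2 0.06935654258972257 92.31372249782424
v3 0.06723220954274817 -140.12896051553045
slot [ 0.1222 -0.0511 -0.051 ]
pin [ 0.43374409 -0.29818493  0.095     ] [ 0.4390437  -0.29014536  0.095     ]
[ 0.4597 -0.2608  0.045 ]
[ 0.4695 -0.3221  0.045 ]
[ 0.4127 -0.3323  0.045 ]
[ 0.4016 -0.2712  0.045 ]
bottle [ 0.693 -0.345  0.13 ]
tub [0.474 0.468 0.075]
carton [ 0.48  -0.465  0.06 ]
```

Run:
```python
from h import *
import rig
from scipy.spatial.transform import Rotation as Ro
o=get_obs();R=Ro.from_quat(o["tool_rot"]).as_matrix();print(R.round(3)); print(o["time"])
print([n for n in dir(rig) if not n.startswith("_")], getattr(rig,"grip_point_offset",None))
print(-camera_info("wrist")["R"].T@camera_info("wrist")["t"])
```

```text
[[-0.901 -0.     0.433]
 [-0.433  0.002 -0.901]
 [-0.    -1.    -0.002]]
0.15
['Unreachable', 'camera', 'camera_info', 'get_obs', 'grip_point_offset', 'hand_in'] 0.0187
[ 0.34051793 -0.53045036  0.38442943]
```

Request:
{"fn": "jog_arm", "kwargs": {
  "increments": [
    [[0,0,0,0.025,0.04,-0.01,-1],[0,0,0,0.05,0.08,-0.02,-1],[0,0,0,0.075,0.12,-0.03,-1],[0,0,0,0.1,0.16,-0.04,-1],[0,0,0,0.125,0.2,-0.05,-1],[0,0,0,0.15,0.24,-0.05,-1],[0,0,0,0.166,0.267,-0.05,-1],[0,0,0,0.166,0.267,-0.05,-1]]
  ],
  "squeeze": 20
}}

```text
time: 0.95
position: [0.4374, -0.2916, 0.1714]
tool_rot: [-0.159, 0.691, -0.687, 0.159]
ft_force: [-0.3, -0.7, 0.3]
grip_width: 0.0872
```

Run:
```python
from h import *
import cv2,pickle
c=camera_info("wrist");pickle.dump(c,open("c1.pkl","wb"));cv2.imwrite("pics/w1.png",camera("wrist")[:,:,::-1])
cv2.imwrite("pics/w1.png",cv2.resize(cv2.imread("pics/w1.png"),None,fx=1.42,fy=1.42))
o=get_obs();print(o["position"],o["tool_rot"],o["time"])
print()
```

```text
[ 0.43706191 -0.29388183  0.1716002 ] [-0.15862146  0.68996444 -0.68831142  0.15816351] 1.0
```

View pics/w1.png

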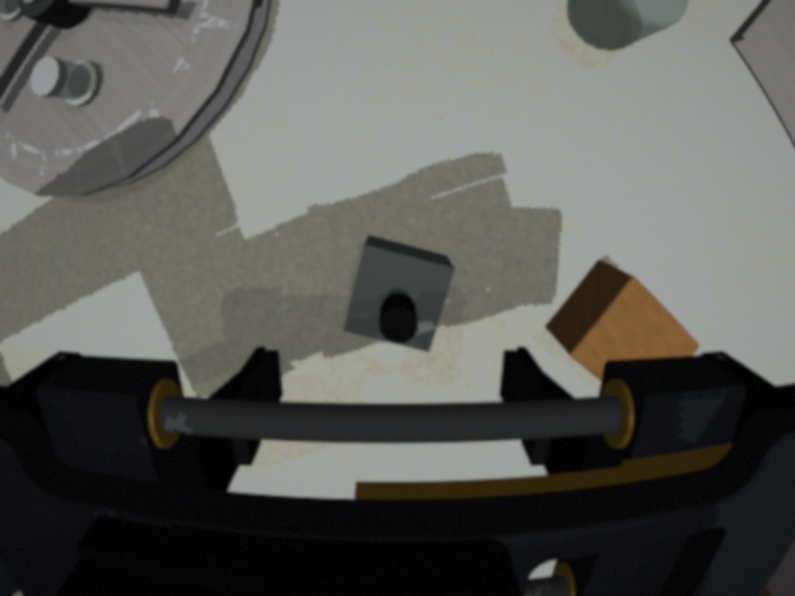

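Wrist view: pin's black head at zoomed (398,322), between the fingers (tips ~ (268,360) and (515,360)), stand below it.

Run:
```python
from h import *
import pickle
c=pickle.load(open("c1.pkl","rb"))
for p in ((398,325),(398,322),(398,328)): print(ray("wrist",unz(p,(0,0),1.42),.095,c))
q=[ray("wrist",unz(p,(0,0),1.42),.045,c) for p in ((369,244),(453,267),(429,351),(344,330))];print(np.mean(q,0),q)
```

```text
[ 0.43332697 -0.29830094  0.095     ]
[ 0.43488756 -0.29753204  0.095     ]
[ 0.43175932 -0.29907344  0.095     ]
[ 0.43401326 -0.29905779  0.045     ] [array([ 0.45838837, -0.26605674,  0.045     ]), array([ 0.46867016, -0.32088559,  0.045     ]), array([ 0.41024744, -0.33362689,  0.045     ]), array([ 0.39874708, -0.27566196,  0.045     ])]
```

Request:
{"fn": "jog_arm", "kwargs": {
  "increments": [
    [[0,0,0,-0.0025,-0.004,-0.03,-1],[0,0,0,-0.0025,-0.004,-0.06,-1],[0,0,0,-0.0025,-0.004,-0.09,-1],[0,0,0,-0.0025,-0.004,-0.108,-1],[0,0,0,-0.0025,-0.004,-0.108,-1],[0,0,0,-0.0025,-0.004,-0.108,0.3],[0,0,0,-0.0025,-0.004,-0.108,1],[0,0,0,-0.0025,-0.004,-0.108,1]]
  ],
  "squeeze": 20
}}

```text
time: 1.8
position: [0.4351, -0.2989, 0.0648]
tool_rot: [0.158, -0.689, 0.689, -0.158]
ft_force: [-0.5, -0.1, 0.6]
grip_width: 0.0708
```

Request:
{"fn": "jog_arm", "kwargs": {
  "increments": [
    [[0,0,0,0,0,0,1],[0,0,0,0,0,0,1],[0,0,0,0,0,0,1],[0,0,0,0,0,0,1]]
  ]
}}

```text
time: 2.2
position: [0.4352, -0.2989, 0.065]
tool_rot: [0.158, -0.689, 0.689, -0.159]
ft_force: [0.3, 0.5, 0.6]
grip_width: 0.0386
```

Request:
{"fn": "jog_arm", "kwargs": {
  "increments": [
    [[0,0,0,0,0,0,1],[0,0,0,0,0,0,1],[0,0,0,0,0,0,1],[0,0,0,0,0,0,1]]
  ]
}}

```text
time: 2.6
position: [0.4352, -0.2988, 0.0649]
tool_rot: [0.158, -0.689, 0.689, -0.159]
ft_force: [-0.0, 0.0, -0.7]
grip_width: 0.0216
```

Request:
{"fn": "jog_arm", "kwargs": {
  "increments": [
    [[0,0,0,0,0,0.01,1],[0,0,0,0,0,0.04,1],[0,0,0,0,0,0.07,1],[0,0,0,0,0,0.11,1],[0,0,0,0,0,0.15,1],[0,0,0,0,0,0.15,1]]
  ]
}}

```text
time: 3.2
position: [0.4379, -0.3014, 0.221]
tool_rot: [0.156, -0.685, 0.693, -0.161]
ft_force: [0.8, -0.4, -0.8]
grip_width: 0.0214
```

Run:
```python
from h import *
import cv2,pickle
o=get_obs();c=camera_info("wrist");pickle.dump(c,open("c2.pkl","wb"));im=camera("wrist")[:,:,::-1]
cv2.imwrite("pics/w2.png",cv2.resize(im,None,fx=1.42,fy=1.42))
print(o)
```

```text
{'time': 3.2, 'q': array([-8.13622899e-01,  3.98973887e-01,  1.67775396e+00,  7.83826371e-04,
        1.05149069e+00,  3.04942442e-01]), 'joint_velocities': array([-0.00365465,  0.06586413,  0.07783156, -0.00323261, -0.06090808,
       -0.00116957]), 'joint_torque': array([ 2.45001353e-01, -3.71933484e+01, -1.54007953e+01,  6.70379936e-02,
        5.10868840e-01, -7.78366753e-03]), 'position': array([ 0.43788688, -0.30142497,  0.22095136]), 'tool_rot': array([ 0.15578986, -0.68516724,  0.69307701, -0.16099573]), 'ft_force': array([ 0.7653296 , -0.42349894, -0.81101932]), 'moment': array([ 0.02126432, -0.03007465,  0.0057256 ]), 'grip_width': 0.02139770668936308}
```

View pics/w2.png

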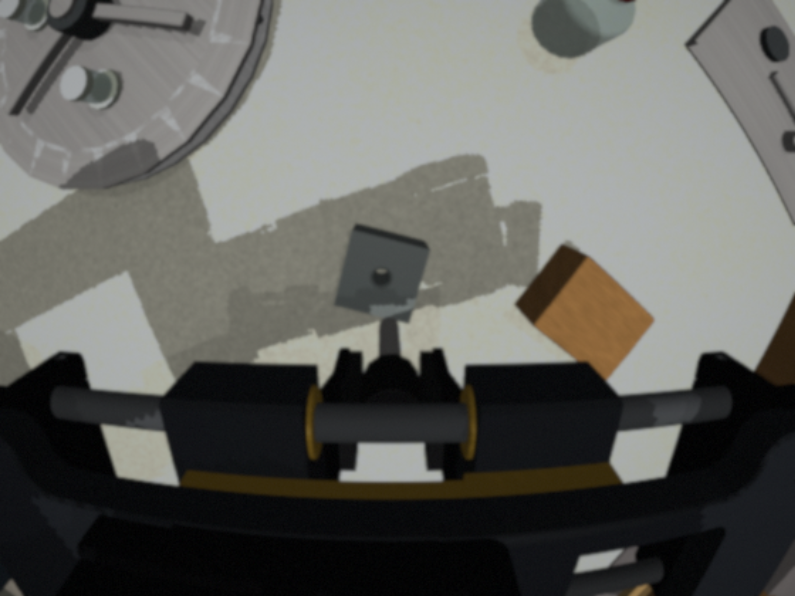

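Pin is held upright with its tip at (390,321). Next, carry it over to the guide.

Request:
{"fn": "jog_arm", "kwargs": {
  "increments": [
    [[0,0,0,0.01,0.03,0,1],[0,0,0,0.025,0.07,0,1],[0,0,0,0.04,0.11,0,1],[0,0,0,0.055,0.155,0,1],[0,0,0,0.07,0.2,0,1],[0,0,0,0.085,0.24,0,1],[0,0,0,0.1,0.28,-0.01,1],[0,0,0,0.115,0.32,-0.01,1]]
  ]
}}

```text
time: 4.05
position: [0.5496, 0.022, 0.2057]
tool_rot: [0.159, -0.688, 0.691, -0.158]
ft_force: [0.9, -0.3, -1.1]
grip_width: 0.0212
```

Run:
```python
from h import *
import pickle
c=pickle.load(open("c2.pkl","rb"))
for p in ((390,320),(390,324)): print(ray("wrist",unz(p,(0,0),1.42),.156,c))
print(get_obs())
```

```text
[ 0.4387346  -0.30221253  0.156     ]
[ 0.43675427 -0.30317221  0.156     ]
{'time': 4.05, 'q': array([-0.16063306,  0.44830976,  1.64001684, -0.00522314,  1.05258302,
        0.96084688]), 'joint_velocities': array([ 0.78903167,  0.19586334, -0.39230508, -0.00955412,  0.18130676,
        0.78749443]), 'joint_torque': array([ -2.12745734, -40.65781832, -14.98187006,   0.13337791,
        -0.14324214,  -0.51744215]), 'position': array([0.54962265, 0.02198871, 0.20568993]), 'tool_rot': array([ 0.15879428, -0.68755372,  0.69070901, -0.15803581]), 'ft_force': array([ 0.9374558 , -0.28693714, -1.0881701 ]), 'moment': array([ 0.05064801,  0.02071414, -0.01044399]), 'grip_width': 0.021219582112380533}
```

Request:
{"fn": "jog_arm", "kwargs": {
  "increments": [
    [[0,0,0,0.015,0.04,0,1],[0,0,0,0.03,0.08,-0.01,1],[0,0,0,0.0465,0.117,-0.026,1],[0,0,0,0.0465,0.117,-0.026,1],[0,0,0,0.0465,0.117,-0.026,1],[0,0,0,0.0465,0.117,-0.026,1]]
  ]
}}

```text
time: 4.65
position: [0.595, 0.1381, 0.1788]
tool_rot: [0.16, -0.688, 0.691, -0.157]
ft_force: [0.9, -0.1, -0.7]
grip_width: 0.0216
```

Run:
```python
from h import *
import cv2,pickle
o=get_obs();c=camera_info("wrist");pickle.dump(c,open("c3.pkl","wb"));im=camera("wrist")[:,:,::-1]
cv2.imwrite("pics/w3.png",cv2.resize(im,None,fx=1.42,fy=1.42))
cv2.imwrite("pics/w3z.png",cv2.resize(im[180:300,200:360],None,fx=5,fy=5,interpolation=cv2.INTER_CUBIC))
im=camera("scene")[:,:,::-1]
cv2.imwrite("pics/s3z.png",cv2.resize(im[170:278,270:415],None,fx=5.5,fy=5.5,interpolation=cv2.INTER_CUBIC))
print(o["position"],o["tool_rot"],o["time"])
```

```text
[0.59503388 0.13814333 0.17879433] [ 0.15957392 -0.68758991  0.69074676 -0.15692416] 4.65
```

View pics/w3.png

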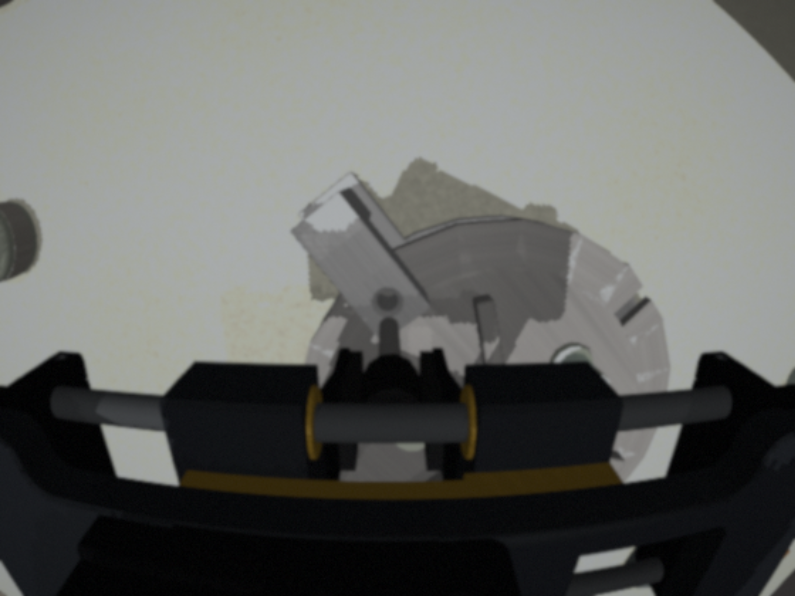

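View pics/w3z.png

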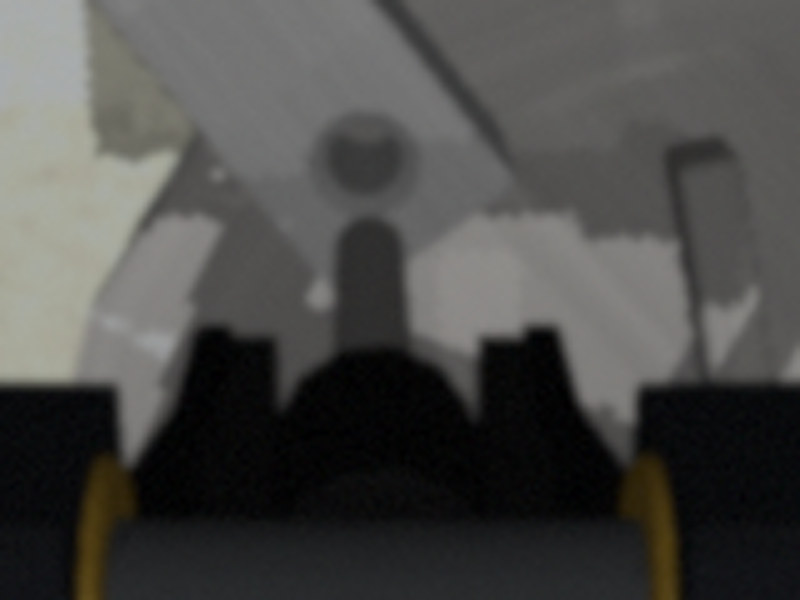

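View pics/s3z.png

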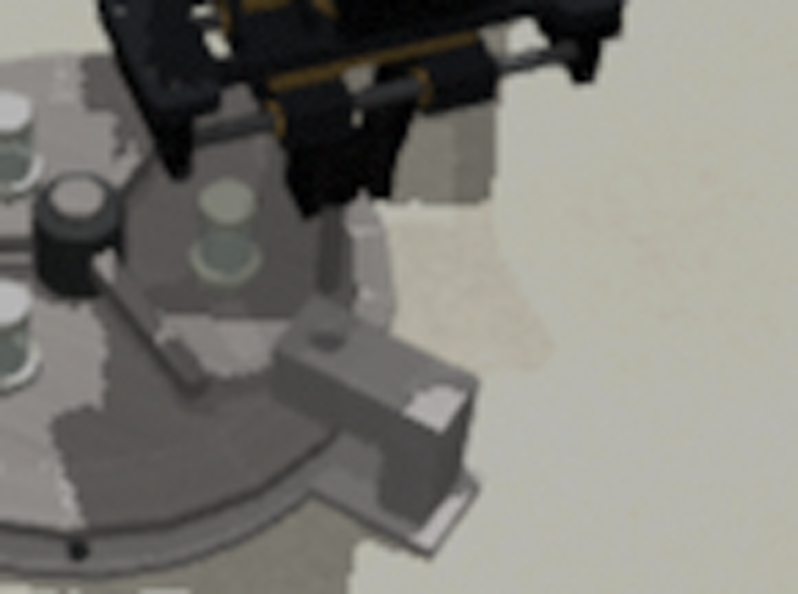

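Hole mouth is at w3z (364,159), the pin's tip at (369,240), a little above it and in line.

Run:
```python
from h import *
import pickle
from scipy.spatial.transform import Rotation as Ro
c=pickle.load(open("c3.pkl","rb"))
print("mouth",ray("wrist",unz((364,159),(200,180),5),.085,c))
for v in (228,240,250):print("tip",ray("wrist",unz((369,v),(200,180),5),.1788-.065,c))
print(Ro.from_quat([0.15957,-0.68759,0.69075,-0.15692]).as_matrix().round(4))
c=pickle.load(open("c3.pkl","rb"));print(-c["R"].T@c["t"])
```

```text
mouth [0.59620436 0.14010304 0.085     ]
tip [0.59471782 0.13839779 0.1138    ]
tip [0.59302456 0.13758017 0.1138    ]
tip [0.59160675 0.13689561 0.1138    ]
[[-0.8998 -0.0027  0.4362]
 [-0.4362 -0.0052 -0.8998]
 [ 0.0047 -1.      0.0035]]
[0.66531382 0.1719     0.34106103]
```

Request:
{"fn": "jog_arm", "kwargs": {
  "increments": [
    [[0,0,0,0.0013,0.0022,0,1],[0,0,0,0.0015,0.0023,-0.01,1],[0,0,0,0.0015,0.0023,-0.02,1],[0,0,0,0.0015,0.0023,-0.026,1],[0,0,0,0.0015,0.0023,-0.032,1],[0,0,0,0.0015,0.0023,-0.038,1],[0,0,0,0.0015,0.0023,-0.044,1],[0,0,0,0.0015,0.0023,-0.044,1]]
  ]
}}

```text
time: 5.55
position: [0.5965, 0.14, 0.1346]
tool_rot: [0.159, -0.688, 0.691, -0.157]
ft_force: [0.5, -0.6, -0.3]
grip_width: 0.0213
```

Run:
```python
from h import *
import cv2,pickle
o=get_obs()
im=camera("scene")[:,:,::-1]
cv2.imwrite("pics/s4z.png",cv2.resize(im[170:278,270:415],None,fx=5.5,fy=5.5,interpolation=cv2.INTER_CUBIC))
print(o["position"],o["tool_rot"],o["time"],o["ft_force"])
```

```text
[0.59650863 0.13999987 0.13461887] [ 0.15921273 -0.68775645  0.69075255 -0.15653525] 5.55 [ 0.5314658  -0.63946394 -0.26641269]
```

View pics/s4z.png

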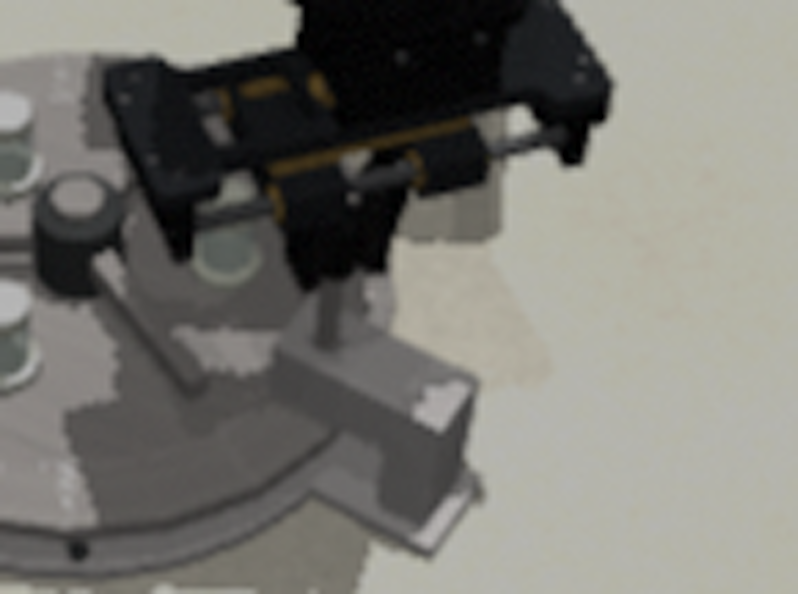

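The shank has entered the hole at (330,345) with no contact force. Next, lower to near the rim and release.

Request:
{"fn": "jog_arm", "kwargs": {
  "increments": [
    [[0,0,0,0,0,-0.006,1],[0,0,0,0,0,-0.012,1],[0,0,0,0,0,-0.018,1],[0,0,0,0,0,-0.023,1],[0,0,0,0,0,-0.023,1],[0,0,0,0,0,-0.023,1]]
  ]
}}

```text
time: 6.2
position: [0.5969, 0.14, 0.112]
tool_rot: [0.159, -0.688, 0.691, -0.157]
ft_force: [0.4, -0.5, -0.4]
grip_width: 0.0217
```

Request:
{"fn": "jog_arm", "kwargs": {
  "increments": [
    [[0,0,0,0,0,0,0],[0,0,0,0,0,0,0],[0,0,0,0,0,0,0],[0,0,0,0,0,0,0],[0,0,0,0,0,0,0],[0,0,0,0,0,0,0]]
  ]
}}

```text
time: 6.8
position: [0.5969, 0.14, 0.1121]
tool_rot: [0.159, -0.688, 0.691, -0.157]
ft_force: [-0.1, -0.8, -0.5]
grip_width: 0.0433
```

Run:
```python
from h import *
import cv2,pickle
o=get_obs()
im=camera("wrist")[:,:,::-1]
cv2.imwrite("pics/w5.png",cv2.resize(im,None,fx=1.42,fy=1.42))
print(o["position"],o["tool_rot"],o["time"],o["ft_force"])
```

```text
[0.59689052 0.14002698 0.11205588] [ 0.1589241  -0.68770272  0.69080017 -0.15685417] 6.8 [-0.07063265 -0.80645291 -0.47192186]
```

View pics/w5.png

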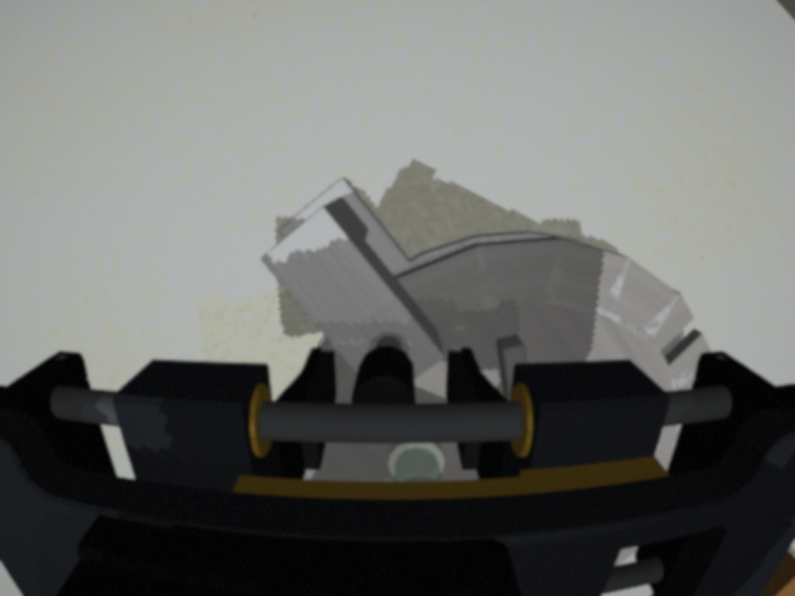

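Released; pin head stands at (387,375) in the guide. Wait briefly, then rise.

Request:
{"fn": "jog_arm", "kwargs": {
  "increments": [
    [[0,0,0,0,0,0,0],[0,0,0,0,0,0,0],[0,0,0,0,0,0.02,0],[0,0,0,0,0,0.06,0],[0,0,0,0,0,0.1,0],[0,0,0,0,0,0.1,0],[0,0,0,0,0,0.1,1],[0,0,0,0,0,0.1,1]]
  ]
}}

```text
time: 7.65
position: [0.5957, 0.1399, 0.2108]
tool_rot: [0.16, -0.688, 0.691, -0.156]
ft_force: [0.4, -0.2, 0.5]
grip_width: 0.0342
```

Request:
{"fn": "jog_arm", "kwargs": {
  "increments": [
    [[0,0,8,-0.02,-0.01,0,1],[0,0,16,-0.06,-0.025,0,1],[0,0,24,-0.1,-0.045,0,1],[0,0,32,-0.134,-0.062,0,1],[0,0,40,-0.134,-0.062,0,1],[0,0,43,-0.134,-0.062,-0.02,1],[0,0,43,-0.134,-0.062,-0.04,1],[0,0,43,-0.134,-0.062,-0.04,1]]
  ]
}}

```text
time: 8.45
position: [0.4585, 0.078, 0.1677]
tool_rot: [0.403, -0.583, 0.584, -0.396]
ft_force: [-1.0, -0.2, 1.1]
grip_width: 0.0004
```

Run:
```python
from h import *
import cv2,pickle
from scipy.spatial.transform import Rotation as Ro
o=get_obs();c=camera_info("wrist");pickle.dump(c,open("c6.pkl","wb"))
im=camera("wrist")[:,:,::-1]
cv2.imwrite("pics/w6.png",cv2.resize(im,None,fx=1.42,fy=1.42))
im=camera("scene")[:,:,::-1]
cv2.imwrite("pics/s6z.png",cv2.resize(im[150:285,210:390],None,fx=4.4,fy=4.4,interpolation=cv2.INTER_CUBIC))
print(o["position"],Ro.from_quat(o["tool_rot"]).as_matrix().round(3),o["time"],o["ft_force"],o["q"],o["grip_width"])
```

```text
[0.45852014 0.07796093 0.16769099] [[-0.362 -0.009  0.932]
 [-0.932 -0.006 -0.362]
 [ 0.009 -1.    -0.006]] 8.45 [-0.99874085 -0.22912466  1.07360737] [-0.06779447  0.404823    1.87456552 -0.00923346  0.87060278  0.30853996] 0.000375297379318911
```

View pics/w6.png

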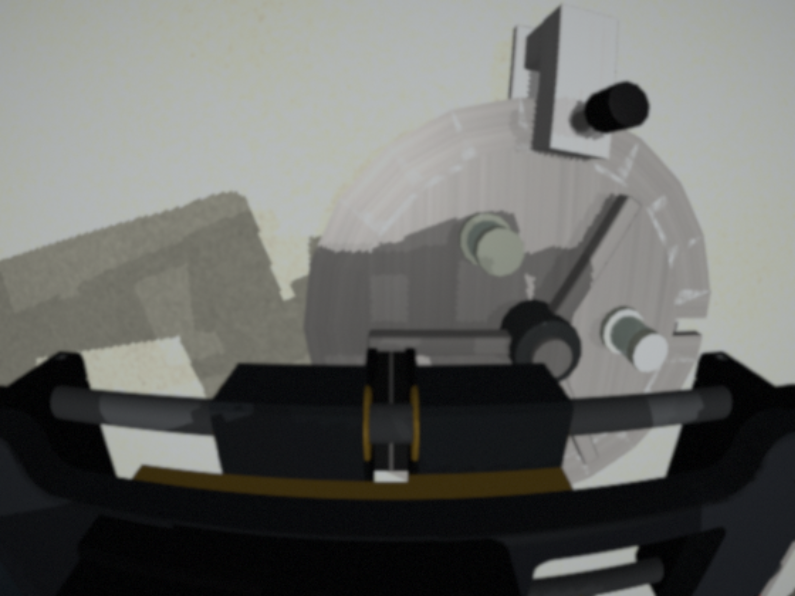

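View pics/s6z.png

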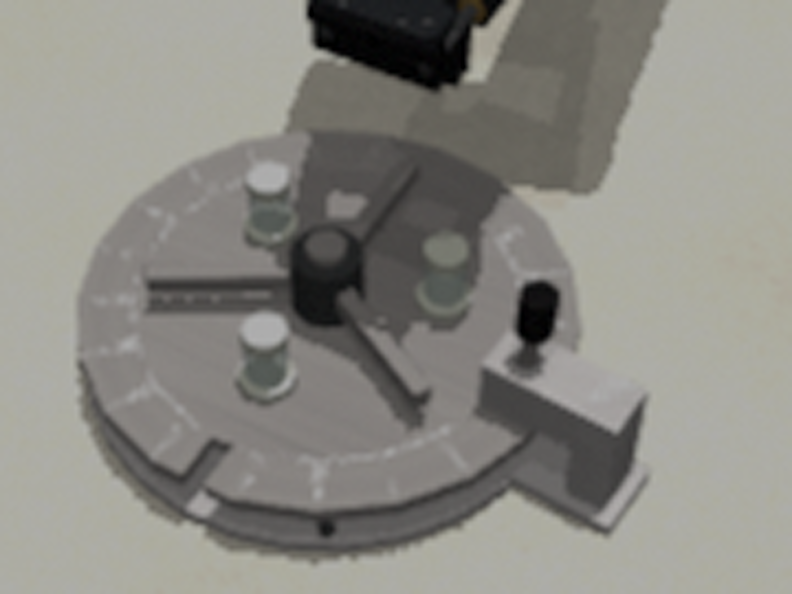

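Pin stands in the guide (head at (618,107)). Spoke a is at (370–510, 335–350), just in front of the closed fingertips.

Run:
```python
from h import *
import pickle
c=pickle.load(open("c6.pkl","rb"))
C=np.array([.535,.0195])
for nm,p,z in (("spA end",(371,337),.076),("spA hub",(505,337),.076),("hubtop",(549,352),.096),("vial",(500,252),.096),("vial3",(647,352),.096)):
    w=ray("wrist",unz(p,(0,0),1.42),z,c)[:2];d=w-C;print(nm,w,np.hypot(*d),np.degrees(np.arctan2(d[1],d[0])))
for th in (158.5,):
    t=np.radians(th)
    o=np.array([.4585,.078])-C; e=np.array([np.cos(t),np.sin(t)]);n=np.array([-e[1],e[0]]);print(o@e,o@n)
```

```text
spA end [0.44013126 0.0626603 ] 0.10422518262987963 155.53695520353057
spA hub [0.51484041 0.03335207] 0.02445994325595512 145.5062466844949
hubtop [0.53463239 0.02377714] 0.004292912130594901 94.91240198115027
vial [0.52428157 0.08910625] 0.0704266633247521 98.75402661862954
vial3 [ 0.59620142 -0.00246109] 0.06502232888551707 -19.73965972038617
0.09261726571399627 -0.026392083882539698
```

Request:
{"fn": "jog_arm", "kwargs": {
  "increments": [
    [[0,0,0,0.0045,-0.001,-0.03,1],[0,0,0,0.0045,-0.001,-0.06,1],[0,0,0,0.0045,-0.001,-0.08,1],[0,0,0,0.0045,-0.001,-0.095,1],[0,0,0,0.0045,-0.001,-0.105,1],[0,0,0,0.0045,-0.001,-0.111,1],[0,0,0,0.0045,-0.001,-0.111,1]]
  ]
}}

```text
time: 9.25
position: [0.4654, 0.077, 0.0586]
tool_rot: [0.402, -0.582, 0.585, -0.397]
ft_force: [-0.4, -1.0, -0.0]
grip_width: 0.0002
```

```bash
cat > st.py <<'E'
from h import *
import cv2,sys
from scipy.spatial.transform import Rotation as Ro
o=get_obs();x=Ro.from_quat(o["tool_rot"]).as_matrix()
C=np.array([.535,.0195]);d=o["position"][:2]-C
print(o["time"],o["position"].round(4),"yawx",np.degrees(np.arctan2(x[1,0],x[0,0])).round(1),"r",np.hypot(*d).round(4),"th",np.degrees(np.arctan2(d[1],d[0])).round(2),"F",o["ft_force"].round(2))
if len(sys.argv)>1:
    im=camera("scene")[:,:,::-1]
    cv2.imwrite(f"pics/{sys.argv[1]}.png",cv2.resize(im[150:285,210:390],None,fx=4.4,fy=4.4,interpolation=cv2.INTER_CUBIC))
E
python3 st.py s7
```

```text
9.25 [0.4654 0.077  0.0586] yawx -111.2 r 0.0903 th 140.44 F [-0.37 -1.02 -0.04]
```

View pics/s7.png

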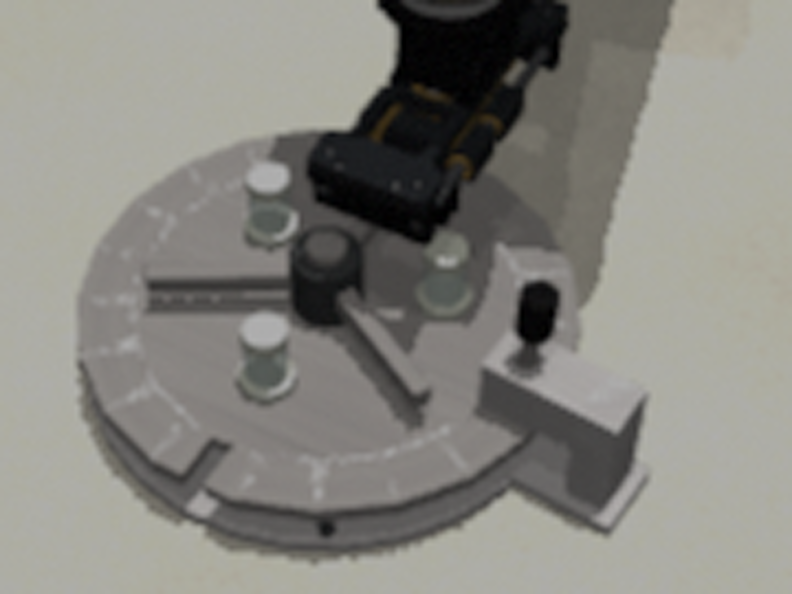

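```bash
cat > gen.py <<'E'
from h import *
import sys
from scipy.spatial.transform import Rotation as Ro
# usage: step rows r  lead(th->yaw offset)
step=float(sys.argv[1]);n=int(sys.argv[2]);r=.089
o=get_obs();p=o["position"];x=Ro.from_quat(o["tool_rot"]).as_matrix()
C=np.array([.535,.0195]);d=p[:2]-C;th=np.degrees(np.arctan2(d[1],d[0]))
print(o["time"],p.round(4),"th",th.round(2),"r",np.hypot(*d).round(4),"yaw-th-90",(np.degrees(np.arctan2(x[1,0],x[0,0]))-th-90)%360,"F",o["ft_force"].round(2),"tang",((o["ft_force"][:2]@[-d[1],d[0]])/np.hypot(*d)).round(2))
yt=th+100 # desired yaw of tool x
y0=np.degrees(np.arctan2(x[1,0],x[0,0]));e=(yt-y0+180)%360-180
for i in range(1,n+1):
    a=np.radians(th+step*i);t=C+r*np.array([np.cos(a),np.sin(a)])-p[:2]
    print([0,0,round(step*i+ (e if len(sys.argv)>3 else 0)*min(1,i/n),1),round(t[0],4),round(t[1],4),round(.057-p[2],4) ,1],end=", ")
print()
E
python3 gen.py 1 8
```

```text
9.3 [0.4656 0.077  0.059 ] th 140.35 r 0.0901 yaw-th-90 18.454609577370206 F [-0.13  0.2  -0.23] tang -0.07
[0, 0, 1.0, np.float64(-0.0001), np.float64(-0.0019), np.float64(-0.002), 1], [0, 0, 2.0, np.float64(-0.0011), np.float64(-0.0031), np.float64(-0.002), 1], [0, 0, 3.0, np.float64(-0.002), np.float64(-0.0044), np.float64(-0.002), 1], [0, 0, 4.0, np.float64(-0.003), np.float64(-0.0056), np.float64(-0.002), 1], [0, 0, 5.0, np.float64(-0.0038), np.float64(-0.0069), np.float64(-0.002), 1], [0, 0, 6.0, np.float64(-0.0047), np.float64(-0.0082), np.float64(-0.002), 1], [0, 0, 7.0, np.float64(-0.0056), np.float64(-0.0095), np.float64(-0.002), 1], [0, 0, 8.0, np.float64(-0.0064), np.float64(-0.0108), np.float64(-0.002), 1],
```

Request:
{"fn": "jog_arm", "kwargs": {
  "increments": [
    [[0,0,0,-0.001,-0.002,-0.002,1],[0,0,0,-0.0015,-0.003,-0.002,1],[0,0,0,-0.002,-0.0044,-0.002,1],[0,0,0,-0.003,-0.0056,-0.002,1],[0,0,0,-0.0038,-0.0069,-0.002,1],[0,0,0,-0.0047,-0.0082,-0.002,1],[0,0,0,-0.0052,-0.009,-0.002,1],[0,0,0,-0.0056,-0.0095,-0.002,1]]
  ]
}}

```text
time: 10.1
position: [0.46, 0.0674, 0.057]
tool_rot: [0.402, -0.582, 0.585, -0.397]
ft_force: [-0.6, 0.4, -0.3]
grip_width: 0.0008
```

```bash
sed -i 's/round(t\[0\],4)/float(round(t[0],4))/;s/round(t\[1\],4)/float(round(t[1],4))/;s/round(.057-p\[2\],4)/float(round(.057-p[2],3))/' gen.py; python3 gen.py 0.6 8
```

```text
10.1 [0.46   0.0674 0.057 ] th 147.45 r 0.089 yaw-th-90 11.345220186648419 F [-0.59  0.44 -0.32] tang -0.05
[0, 0, 0.6, -0.0005, -0.0008, -0.0, 1], [0, 0, 1.2, -0.001, -0.0016, -0.0, 1], [0, 0, 1.8, -0.0014, -0.0024, -0.0, 1], [0, 0, 2.4, -0.0019, -0.0032, -0.0, 1], [0, 0, 3.0, -0.0024, -0.004, -0.0, 1], [0, 0, 3.6, -0.0028, -0.0048, -0.0, 1], [0, 0, 4.2, -0.0033, -0.0056, -0.0, 1], [0, 0, 4.8, -0.0037, -0.0065, -0.0, 1],
```

Request:
{"fn": "jog_arm", "kwargs": {
  "increments": [
    [[0,0,0,-0.0005,-0.0008,0,1],[0,0,0,-0.001,-0.0016,0,1],[0,0,0.4,-0.0014,-0.0024,0,1],[0,0,1,-0.0019,-0.0032,0,1],[0,0,1.6,-0.0024,-0.004,0,1],[0,0,2.2,-0.0028,-0.0048,0,1],[0,0,2.8,-0.0033,-0.0056,0,1],[0,0,3.4,-0.0037,-0.0065,0,1]]
  ]
}}

```text
time: 10.9
position: [0.4564, 0.0609, 0.057]
tool_rot: [0.419, -0.57, 0.573, -0.415]
ft_force: [1.9, 3.7, -1.4]
grip_width: 0.0002
```

```bash
python3 gen.py 0.8 8
```

```text
10.9 [0.4564 0.0609 0.057 ] th 152.25 r 0.0888 yaw-th-90 9.990861186672646 F [ 1.92  3.73 -1.37] tang -4.19
[0, 0, 0.8, -0.0007, -0.001, -0.0, 1], [0, 0, 1.6, -0.0013, -0.0021, -0.0, 1], [0, 0, 2.4, -0.0018, -0.0032, -0.0, 1], [0, 0, 3.2, -0.0024, -0.0044, -0.0, 1], [0, 0, 4.0, -0.0029, -0.0055, -0.0, 1], [0, 0, 4.8, -0.0034, -0.0066, -0.0, 1], [0, 0, 5.6, -0.0038, -0.0078, -0.0, 1], [0, 0, 6.4, -0.0043, -0.0089, -0.0, 1],
```

Request:
{"fn": "jog_arm", "kwargs": {
  "increments": [
    [[0,0,0.8,-0.0007,-0.001,0,1],[0,0,1.6,-0.0013,-0.0021,0,1],[0,0,2.4,-0.0018,-0.0032,0,1],[0,0,3.2,-0.0024,-0.0044,0,1],[0,0,4,-0.0029,-0.0055,0,1],[0,0,4.8,-0.0034,-0.0066,0,1],[0,0,5.6,-0.0038,-0.0078,0,1],[0,0,6.4,-0.0043,-0.0089,0,1]]
  ]
}}

```text
time: 11.7
position: [0.4522, 0.0518, 0.0571]
tool_rot: [0.45, -0.545, 0.548, -0.446]
ft_force: [2.5, 3.2, -1.8]
grip_width: 0.0003
```

```bash
python3 gen.py 1 8
```

```text
11.7 [0.4522 0.0518 0.0571] th 158.67 r 0.0889 yaw-th-90 10.033917255516599 F [ 2.45  3.23 -1.83] tang -3.9
[0, 0, 1.0, -0.0007, -0.0014, -0.0, 1], [0, 0, 2.0, -0.0012, -0.0029, -0.0, 1], [0, 0, 3.0, -0.0017, -0.0043, -0.0, 1], [0, 0, 4.0, -0.0022, -0.0058, -0.0, 1], [0, 0, 5.0, -0.0026, -0.0073, -0.0, 1], [0, 0, 6.0, -0.0031, -0.0088, -0.0, 1], [0, 0, 7.0, -0.0035, -0.0103, -0.0, 1], [0, 0, 8.0, -0.0038, -0.0118, -0.0, 1],
```

Request:
{"fn": "jog_arm", "kwargs": {
  "increments": [
    [[0,0,1,-0.0007,-0.0014,0,1],[0,0,2,-0.0012,-0.0029,0,1],[0,0,3,-0.0017,-0.0043,0,1],[0,0,4,-0.0022,-0.0058,0,1],[0,0,5,-0.0026,-0.0073,0,1],[0,0,6,-0.0031,-0.0088,0,1],[0,0,7,-0.0035,-0.0103,0,1],[0,0,8,-0.0038,-0.0118,0,1]]
  ]
}}

```text
time: 12.5
position: [0.4483, 0.0399, 0.0571]
tool_rot: [0.488, -0.512, 0.516, -0.484]
ft_force: [2.3, 2.9, -0.7]
grip_width: 0.0007
```

```bash
python3 gen.py 1 8
```

```text
12.5 [0.4483 0.0399 0.0571] th 166.75 r 0.089 yaw-th-90 10.045066748203624 F [ 2.25  2.92 -0.71] tang -3.36
[0, 0, 1.0, -0.0003, -0.0015, -0.0, 1], [0, 0, 2.0, -0.0006, -0.003, -0.0, 1], [0, 0, 3.0, -0.0009, -0.0046, -0.0, 1], [0, 0, 4.0, -0.0012, -0.0061, -0.0, 1], [0, 0, 5.0, -0.0014, -0.0076, -0.0, 1], [0, 0, 6.0, -0.0016, -0.0092, -0.0, 1], [0, 0, 7.0, -0.0018, -0.0107, -0.0, 1], [0, 0, 8.0, -0.002, -0.0123, -0.0, 1],
```

Request:
{"fn": "jog_arm", "kwargs": {
  "increments": [
    [[0,0,1,-0.0003,-0.0015,0,1],[0,0,2,-0.0006,-0.003,0,1],[0,0,3,-0.0009,-0.0046,0,1],[0,0,4,-0.0012,-0.0061,0,1],[0,0,5,-0.0014,-0.0076,0,1],[0,0,6,-0.0016,-0.0092,0,1],[0,0,7,-0.0018,-0.0107,0,1],[0,0,8,-0.002,-0.0123,0,1]]
  ]
}}

```text
time: 13.3
position: [0.4462, 0.0275, 0.0571]
tool_rot: [0.523, -0.476, 0.48, -0.519]
ft_force: [1.7, 3.7, -0.6]
grip_width: 0.0007
```

```bash
python3 gen.py 1 8
```

```text
13.3 [0.4462 0.0275 0.0571] th 174.84 r 0.0891 yaw-th-90 10.034820342188993 F [ 1.71  3.75 -0.6 ] tang -3.89
[0, 0, 1.0, 0.0, -0.0016, -0.0, 1], [0, 0, 2.0, -0.0001, -0.0031, -0.0, 1], [0, 0, 3.0, -0.0002, -0.0047, -0.0, 1], [0, 0, 4.0, -0.0002, -0.0062, -0.0, 1], [0, 0, 5.0, -0.0002, -0.0078, -0.0, 1], [0, 0, 6.0, -0.0002, -0.0093, -0.0, 1], [0, 0, 7.0, -0.0002, -0.0109, -0.0, 1], [0, 0, 8.0, -0.0001, -0.0124, -0.0, 1],
```

Request:
{"fn": "jog_arm", "kwargs": {
  "increments": [
    [[0,0,1,0,-0.0016,0,1],[0,0,2,-0.0001,-0.0031,0,1],[0,0,3,-0.0002,-0.0047,0,1],[0,0,4,-0.0002,-0.0062,0,1],[0,0,5,-0.0002,-0.0078,0,1],[0,0,6,-0.0002,-0.0093,0,1],[0,0,7,-0.0002,-0.0109,0,1],[0,0,8,-0.0001,-0.0124,0,1]]
  ]
}}

```text
time: 14.1
position: [0.4459, 0.015, 0.0571]
tool_rot: [0.555, -0.438, 0.442, -0.552]
ft_force: [0.9, 4.0, 0.6]
grip_width: 0.0006
```

```bash
python3 gen.py 1 8
```

```text
14.1 [0.4459 0.015  0.0571] th -177.14 r 0.0892 yaw-th-90 10.097751679513578 F [0.88 3.96 0.63] tang -3.92
[0, 0, 1.0, 0.0003, -0.0015, -0.0, 1], [0, 0, 2.0, 0.0004, -0.0031, -0.0, 1], [0, 0, 3.0, 0.0005, -0.0046, -0.0, 1], [0, 0, 4.0, 0.0007, -0.0062, -0.0, 1], [0, 0, 5.0, 0.0009, -0.0077, -0.0, 1], [0, 0, 6.0, 0.0011, -0.0093, -0.0, 1], [0, 0, 7.0, 0.0014, -0.0108, -0.0, 1], [0, 0, 8.0, 0.0017, -0.0123, -0.0, 1],
```

Request:
{"fn": "jog_arm", "kwargs": {
  "increments": [
    [[0,0,1,0.0003,-0.0015,0,1],[0,0,2,0.0004,-0.0031,0,1],[0,0,3,0.0005,-0.0046,0,1],[0,0,4,0.0007,-0.0062,0,1],[0,0,5,0.0009,-0.0077,0,1],[0,0,6,0.0011,-0.0093,0,1],[0,0,7,0.0014,-0.0108,0,1],[0,0,8,0.0017,-0.0123,0,1]]
  ]
}}

```text
time: 14.9
position: [0.4474, 0.0027, 0.0571]
tool_rot: [0.584, -0.398, 0.402, -0.581]
ft_force: [-0.2, 4.9, 2.1]
grip_width: 0.0006
```

```bash
python3 gen.py 1 8; python3 st.py s8
```

```text
14.9 [0.4474 0.0027 0.0571] th -169.14 r 0.0892 yaw-th-90 10.185127122892666 F [-0.21  4.92  2.06] tang -4.87
[0, 0, 1.0, 0.0005, -0.0015, -0.0, 1], [0, 0, 2.0, 0.0009, -0.003, -0.0, 1], [0, 0, 3.0, 0.0012, -0.0045, -0.0, 1], [0, 0, 4.0, 0.0016, -0.006, -0.0, 1], [0, 0, 5.0, 0.002, -0.0075, -0.0, 1], [0, 0, 6.0, 0.0025, -0.009, -0.0, 1], [0, 0, 7.0, 0.0029, -0.0105, -0.0, 1], [0, 0, 8.0, 0.0034, -0.012, -0.0, 1], 
14.9 [0.4474 0.0027 0.0571] yawx -69.0 r 0.0892 th -169.14 F [-0.21  4.92  2.06]
```

View pics/s8.png

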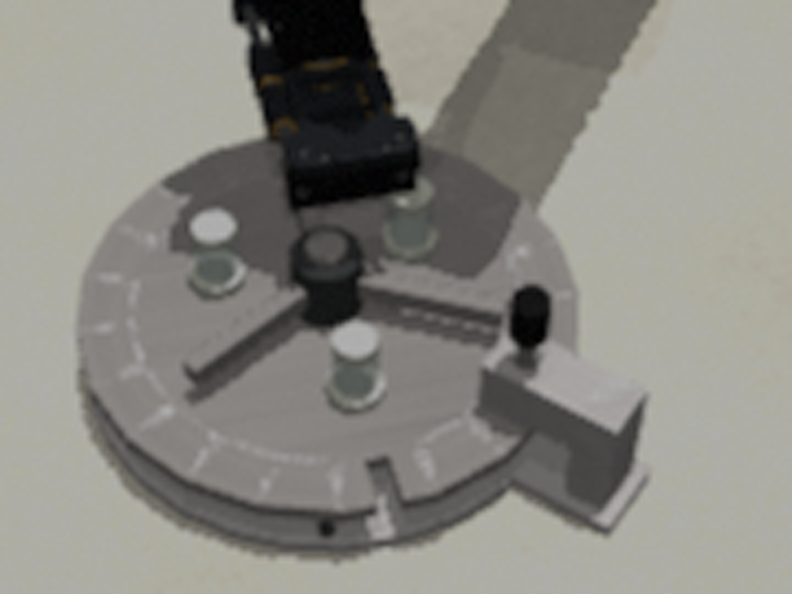

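The slot is now at (380,470), about 42° short of the guide; the pin is still standing. Continue.

Request:
{"fn": "jog_arm", "kwargs": {
  "increments": [
    [[0,0,1,0.0005,-0.0015,0,1],[0,0,2,0.0009,-0.003,0,1],[0,0,3,0.0012,-0.0045,0,1],[0,0,4,0.0016,-0.006,0,1],[0,0,5,0.002,-0.0075,0,1],[0,0,6,0.0025,-0.009,0,1],[0,0,7,0.0029,-0.0105,0,1],[0,0,8,0.0034,-0.012,0,1]]
  ]
}}

```text
time: 15.75
position: [0.4506, -0.0097, 0.057]
tool_rot: [0.611, -0.356, 0.36, -0.608]
ft_force: [-1.6, 3.4, 1.8]
grip_width: 0.0002
```

```bash
python3 gen.py 1 8
```

```text
15.75 [ 0.4506 -0.0097  0.057 ] th -160.95 r 0.0893 yaw-th-90 10.113491951681269 F [-1.6   3.41  1.75] tang -3.75
[0, 0, 1.0, 0.0008, -0.0014, -0.0, 1], [0, 0, 2.0, 0.0014, -0.0028, -0.0, 1], [0, 0, 3.0, 0.002, -0.0043, -0.0, 1], [0, 0, 4.0, 0.0026, -0.0057, -0.0, 1], [0, 0, 5.0, 0.0032, -0.0071, -0.0, 1], [0, 0, 6.0, 0.0038, -0.0085, -0.0, 1], [0, 0, 7.0, 0.0045, -0.0099, -0.0, 1], [0, 0, 8.0, 0.0052, -0.0113, -0.0, 1],
```

Request:
{"fn": "jog_arm", "kwargs": {
  "increments": [
    [[0,0,1,0.0008,-0.0014,0,1],[0,0,2,0.0014,-0.0028,0,1],[0,0,3,0.002,-0.0043,0,1],[0,0,4,0.0026,-0.0057,0,1],[0,0,5,0.0032,-0.0071,0,1],[0,0,6,0.0038,-0.0085,0,1],[0,0,7,0.0045,-0.0099,0,1],[0,0,8,0.0052,-0.0113,0,1]]
  ]
}}

```text
time: 16.55
position: [0.4554, -0.021, 0.0569]
tool_rot: [0.635, -0.313, 0.316, -0.632]
ft_force: [-2.7, 1.6, 1.9]
grip_width: 0.0004
```

```bash
python3 gen.py 1 8
```

```text
16.55 [ 0.4554 -0.021   0.0569] th -153.03 r 0.0894 yaw-th-90 10.283185703162331 F [-2.71  1.65  1.94] tang -2.7
[0, 0, 1.0, 0.001, -0.0012, 0.0, 1], [0, 0, 2.0, 0.0018, -0.0026, 0.0, 1], [0, 0, 3.0, 0.0025, -0.0039, 0.0, 1], [0, 0, 4.0, 0.0033, -0.0053, 0.0, 1], [0, 0, 5.0, 0.0041, -0.0066, 0.0, 1], [0, 0, 6.0, 0.005, -0.0079, 0.0, 1], [0, 0, 7.0, 0.0058, -0.0092, 0.0, 1], [0, 0, 8.0, 0.0067, -0.0105, 0.0, 1],
```

Request:
{"fn": "jog_arm", "kwargs": {
  "increments": [
    [[0,0,1,0.001,-0.0012,0,1],[0,0,2,0.0018,-0.0026,0,1],[0,0,3,0.0025,-0.0039,0,1],[0,0,4,0.0033,-0.0053,0,1],[0,0,5,0.0041,-0.0066,0,1],[0,0,6,0.005,-0.0079,0,1],[0,0,7,0.0058,-0.0092,0,1],[0,0,8,0.0067,-0.0105,0,1]]
  ]
}}

```text
time: 17.35
position: [0.4618, -0.0316, 0.0569]
tool_rot: [0.656, -0.267, 0.27, -0.653]
ft_force: [-4.0, 0.6, 2.2]
grip_width: 0.0003
```

```bash
python3 gen.py 0.8 8; python3 st.py s9
```

```text
17.35 [ 0.4618 -0.0316  0.0569] th -145.05 r 0.0893 yaw-th-90 10.391631142315575 F [-3.99  0.6   2.16] tang -2.78
[0, 0, 0.8, 0.0009, -0.0009, 0.0, 1], [0, 0, 1.6, 0.0017, -0.0019, 0.0, 1], [0, 0, 2.4, 0.0024, -0.0029, 0.0, 1], [0, 0, 3.2, 0.0032, -0.0038, 0.0, 1], [0, 0, 4.0, 0.004, -0.0048, 0.0, 1], [0, 0, 4.8, 0.0047, -0.0058, 0.0, 1], [0, 0, 5.6, 0.0055, -0.0067, 0.0, 1], [0, 0, 6.4, 0.0064, -0.0077, 0.0, 1], 
17.35 [ 0.4618 -0.0316  0.0569] yawx -44.7 r 0.0893 th -145.05 F [-3.99  0.6   2.16]
```

View pics/s9.png

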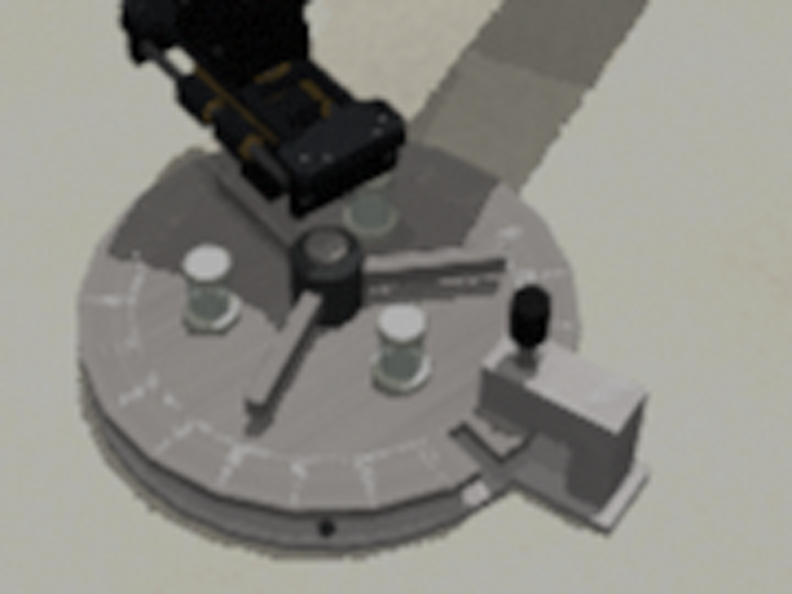

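Slot at (475,445), roughly 18° to go. Pin is still up.

Request:
{"fn": "jog_arm", "kwargs": {
  "increments": [
    [[0,0,0.8,0.0009,-0.0009,0,1],[0,0,1.6,0.0017,-0.0019,0,1],[0,0,2.4,0.0024,-0.0029,0,1],[0,0,3.2,0.0032,-0.0038,0,1],[0,0,4,0.004,-0.0048,0,1],[0,0,4.8,0.0047,-0.0058,0,1],[0,0,5.6,0.0055,-0.0067,0,1],[0,0,6.4,0.0064,-0.0077,0,1]]
  ]
}}

```text
time: 18.2
position: [0.4686, -0.0397, 0.0568]
tool_rot: [0.67, -0.23, 0.233, -0.667]
ft_force: [-4.5, -0.1, -0.3]
grip_width: 0.0007
```

```bash
python3 gen.py 0.6 8
```

```text
18.2 [ 0.4686 -0.0397  0.0568] th -138.28 r 0.089 yaw-th-90 10.102149416396315 F [-4.47 -0.13 -0.32] tang -2.88
[0, 0, 0.6, 0.0006, -0.0007, 0.0, 1], [0, 0, 1.2, 0.0012, -0.0014, 0.0, 1], [0, 0, 1.8, 0.0019, -0.0021, 0.0, 1], [0, 0, 2.4, 0.0025, -0.0028, 0.0, 1], [0, 0, 3.0, 0.0032, -0.0034, 0.0, 1], [0, 0, 3.6, 0.0038, -0.0041, 0.0, 1], [0, 0, 4.2, 0.0045, -0.0047, 0.0, 1], [0, 0, 4.8, 0.0052, -0.0054, 0.0, 1],
```

Request:
{"fn": "jog_arm", "kwargs": {
  "increments": [
    [[0,0,0.6,0.0006,-0.0007,0,1],[0,0,1.2,0.0012,-0.0014,0,1],[0,0,1.8,0.0019,-0.0021,0,1],[0,0,2.4,0.0025,-0.0028,0,1],[0,0,3,0.0032,-0.0034,0,1],[0,0,3.6,0.0038,-0.0041,0,1],[0,0,4.2,0.0045,-0.0047,0,1],[0,0,4.8,0.0052,-0.0054,0,1]]
  ]
}}

```text
time: 19.0
position: [0.4739, -0.0451, 0.0568]
tool_rot: [0.679, -0.201, 0.205, -0.676]
ft_force: [-4.7, 0.6, 1.1]
grip_width: 0.0003
```

```bash
python3 gen.py 0.3 8;python3 st.py s10
```

```text
19.0 [ 0.4739 -0.0451  0.0568] th -133.39 r 0.089 yaw-th-90 10.06726247940442 F [-4.69  0.57  1.08] tang -3.8
[0, 0, 0.3, 0.0003, -0.0003, 0.0, 1], [0, 0, 0.6, 0.0007, -0.0007, 0.0, 1], [0, 0, 0.9, 0.001, -0.001, 0.0, 1], [0, 0, 1.2, 0.0013, -0.0013, 0.0, 1], [0, 0, 1.5, 0.0017, -0.0016, 0.0, 1], [0, 0, 1.8, 0.002, -0.0019, 0.0, 1], [0, 0, 2.1, 0.0024, -0.0022, 0.0, 1], [0, 0, 2.4, 0.0027, -0.0025, 0.0, 1], 
19.0 [ 0.4739 -0.0451  0.0568] yawx -33.3 r 0.089 th -133.39 F [-4.69  0.57  1.08]
```

View pics/s10.png

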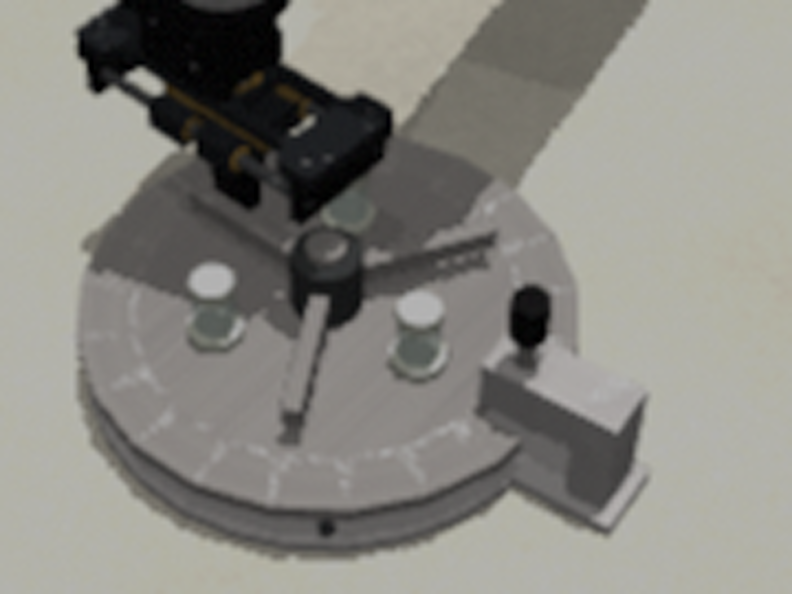

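Request:
{"fn": "jog_arm", "kwargs": {
  "increments": [
    [[0,0,0.3,0.0003,-0.0003,0,1],[0,0,0.6,0.0007,-0.0007,0,1],[0,0,0.9,0.001,-0.001,0,1],[0,0,1.2,0.0013,-0.0013,0,1],[0,0,1.5,0.0017,-0.0016,0,1],[0,0,1.8,0.002,-0.0019,0,1]]
  ]
}}

```text
time: 19.65
position: [0.4763, -0.0473, 0.0568]
tool_rot: [0.682, -0.19, 0.194, -0.679]
ft_force: [-5.0, 0.7, -0.9]
grip_width: 0.0004
```

```bash
cat > chk.py <<'E'
from h import *
import cv2
im=camera("scene")[150:285,210:390]
g=im[50:100,105:150].mean(2); ys,xs=np.where(g<45)
print("dark head rows",ys.min()+50,ys.max()+50,"n",len(ys),"centroid",xs.mean()+105,ys.mean()+50)
E
python3 chk.py; python3 gen.py 0.25 6
```

```text
dark head rows 65 79 n 101 centroid 119.94059405940594 71.76237623762376
19.7 [ 0.4764 -0.0473  0.0568] th -131.28 r 0.0889 yaw-th-90 9.800574666701863 F [-3.27  0.76 -0.71] tang -2.96
[0, 0, 0.2, 0.0002, -0.0003, 0.0, 1], [0, 0, 0.5, 0.0005, -0.0006, 0.0, 1], [0, 0, 0.8, 0.0008, -0.0008, 0.0, 1], [0, 0, 1.0, 0.0011, -0.0011, 0.0, 1], [0, 0, 1.2, 0.0014, -0.0013, 0.0, 1], [0, 0, 1.5, 0.0017, -0.0016, 0.0, 1],
```

Request:
{"fn": "jog_arm", "kwargs": {
  "increments": [
    [[0,0,0.2,0.0002,-0.0003,0,1],[0,0,0.5,0.0005,-0.0006,0,1],[0,0,0.8,0.0008,-0.0008,0,1],[0,0,1,0.0011,-0.0011,0,1]]
  ]
}}

```text
time: 20.1
position: [0.4778, -0.0485, 0.0568]
tool_rot: [0.684, -0.183, 0.188, -0.681]
ft_force: [-2.4, 0.1, -1.1]
grip_width: 0.0007
```

```bash
python3 chk.py; python3 gen.py 0.25 6
```

```text
dark head rows 65 79 n 101 centroid 119.87128712871288 71.70297029702971
20.15 [ 0.4781 -0.0487  0.0568] th -129.85 r 0.0888 yaw-th-90 9.391991836441662 F [-2.11  0.45 -1.97] tang -1.91
[0, 0, 0.2, 0.0002, -0.0004, 0.0, 1], [0, 0, 0.5, 0.0005, -0.0006, 0.0, 1], [0, 0, 0.8, 0.0008, -0.0009, 0.0, 1], [0, 0, 1.0, 0.0011, -0.0011, 0.0, 1], [0, 0, 1.2, 0.0014, -0.0014, 0.0, 1], [0, 0, 1.5, 0.0017, -0.0016, 0.0, 1],
```

Request:
{"fn": "jog_arm", "kwargs": {
  "increments": [
    [[0,0,0.2,0.0002,-0.0004,0,1],[0,0,0.5,0.0005,-0.0006,0,1],[0,0,0.8,0.0008,-0.0009,0,1],[0,0,1,0.0011,-0.0011,0,1]]
  ]
}}

```text
time: 20.55
position: [0.4798, -0.05, 0.0569]
tool_rot: [0.685, -0.177, 0.183, -0.683]
ft_force: [-1.8, 1.4, -1.6]
grip_width: 0.0002
```

```bash
python3 chk.py; python3 gen.py 0.25 6
```

```text
dark head rows 67 81 n 103 centroid 120.02912621359224 73.60194174757282
20.6 [ 0.48   -0.0501  0.057 ] th -128.29 r 0.0887 yaw-th-90 8.84891225943943 F [-1.23  0.34  0.37] tang -1.18
[0, 0, 0.2, 0.0001, -0.0005, 0.0, 1], [0, 0, 0.5, 0.0004, -0.0007, 0.0, 1], [0, 0, 0.8, 0.0007, -0.001, 0.0, 1], [0, 0, 1.0, 0.001, -0.0012, 0.0, 1], [0, 0, 1.2, 0.0013, -0.0014, 0.0, 1], [0, 0, 1.5, 0.0017, -0.0017, 0.0, 1],
```

```bash
python3 chk.py; python3 st.py s11
```

```text
dark head rows 71 83 n 95 centroid 119.42105263157895 76.83157894736843
20.65 [ 0.4801 -0.0502  0.0571] yawx -29.5 r 0.0887 th -128.22 F [-2.09  0.4  -1.01]
```

View pics/s11.png

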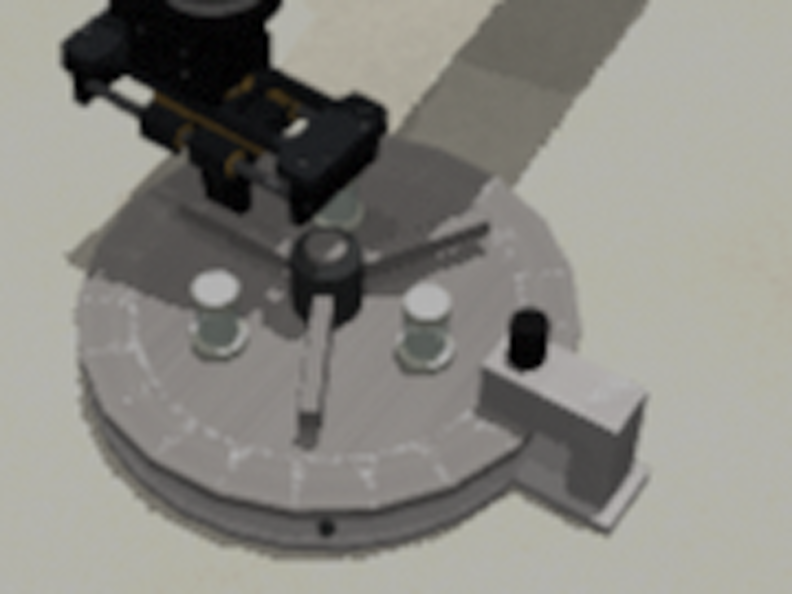

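The pin head now sits on the bracket (528,340): it dropped home. Next, lean gently with small steps.

Request:
{"fn": "jog_arm", "kwargs": {
  "increments": [
    [[0,0,0.2,0.0003,-0.0003,0,1],[0,0,0.4,0.0006,-0.0005,0,1],[0,0,0.6,0.0009,-0.0007,0,1],[0,0,0.8,0.0011,-0.0009,0,1]]
  ]
}}

```text
time: 21.1
position: [0.4812, -0.051, 0.0571]
tool_rot: [0.686, -0.172, 0.178, -0.684]
ft_force: [-0.7, 0.7, -0.7]
grip_width: 0.0006
```

```bash
python3 gen.py 0.25 1
```

```text
21.1 [ 0.4812 -0.051   0.0571] th -127.33 r 0.0887 yaw-th-90 8.682243812593128 F [-0.7   0.68 -0.68] tang -0.97
[0, 0, 0.2, 0.0001, -0.0005, -0.0, 1],
```

Request:
{"fn": "jog_arm", "kwargs": {
  "increments": [
    [[0,0,0.2,0.0002,-0.0002,0,1],[0,0,0.4,0.0004,-0.0004,0,1],[0,0,0.5,0.0007,-0.0006,0,1]]
  ]
}}

```text
time: 21.4
position: [0.482, -0.0516, 0.0571]
tool_rot: [0.687, -0.169, 0.175, -0.685]
ft_force: [-1.9, 1.7, -1.0]
grip_width: 0.0003
```

Request:
{"fn": "jog_arm", "kwargs": {
  "increments": [
    [[0,0,0.2,0.0002,-0.0002,0,1],[0,0,0.4,0.0004,-0.0004,0,1],[0,0,0.5,0.0006,-0.0005,0,1]]
  ]
}}

```text
time: 21.7
position: [0.4824, -0.0519, 0.0571]
tool_rot: [0.688, -0.166, 0.172, -0.685]
ft_force: [-2.1, 2.4, 0.2]
grip_width: 0.0001
```

Request:
{"fn": "jog_arm", "kwargs": {
  "increments": [
    [[0,0,0.1,0.0002,-0.0001,0,1],[0,0,0.2,0.0003,-0.0003,0,1],[0,0,0.2,0.0004,-0.0003,0,1]]
  ]
}}

```text
time: 22.0
position: [0.4828, -0.0522, 0.0571]
tool_rot: [0.688, -0.164, 0.171, -0.686]
ft_force: [-1.4, 1.9, 0.1]
grip_width: 0.0001
```

Request:
{"fn": "jog_arm", "kwargs": {
  "increments": [
    [[0,0,0.1,0.0002,-0.0001,0,1],[0,0,0.2,0.0003,-0.0003,0,1],[0,0,0.2,0.0004,-0.0003,0,1]]
  ]
}}

```text
time: 22.3
position: [0.4829, -0.0523, 0.057]
tool_rot: [0.688, -0.164, 0.169, -0.686]
ft_force: [-2.8, 2.2, 0.8]
grip_width: 0.0004
```

Request:
{"fn": "jog_arm", "kwargs": {
  "increments": [
    [[0,0,0,0.0002,-0.0001,0,1],[0,0,0,0.0003,-0.0003,0,1],[0,0,0,0.0005,-0.0004,0,1]]
  ]
}}

```text
time: 22.6
position: [0.4829, -0.0523, 0.057]
tool_rot: [0.688, -0.164, 0.169, -0.686]
ft_force: [-2.5, 4.8, 1.0]
grip_width: 0.0003
```

Request:
{"fn": "jog_arm", "kwargs": {
  "increments": [
    [[0,0,0,0.0003,-0.0002,0,1],[0,0,0,0.0005,-0.0004,0,1],[0,0,0,0.0006,-0.0005,0,1]]
  ]
}}

```text
time: 22.9
position: [0.4829, -0.0524, 0.057]
tool_rot: [0.688, -0.164, 0.169, -0.686]
ft_force: [-2.7, 5.4, 2.0]
grip_width: 0.0005
```

Request:
{"fn": "jog_arm", "kwargs": {
  "increments": [
    [[0,0,0,0.0006,-0.0005,0,1],[0,0,0,0.0008,-0.0006,0,1],[0,0,0,0.0009,-0.0007,0,1],[0,0,0,0.0009,-0.0007,0,1]]
  ]
}}

```text
time: 23.3
position: [0.4829, -0.0524, 0.057]
tool_rot: [0.688, -0.165, 0.168, -0.687]
ft_force: [-3.6, 4.4, 3.0]
grip_width: 0.0003
```

Request:
{"fn": "jog_arm", "kwargs": {
  "increments": [
    [[0,0,0,0.0009,-0.0007,0,1],[0,0,0,0.0012,-0.0009,0,1],[0,0,0,0.0014,-0.0011,0,1],[0,0,0,0.0014,-0.0011,0,1]]
  ]
}}

```text
time: 23.7
position: [0.4829, -0.0526, 0.057]
tool_rot: [0.688, -0.166, 0.167, -0.687]
ft_force: [-4.4, 6.0, 3.1]
grip_width: 0.0007
```

Request:
{"fn": "jog_arm", "kwargs": {
  "increments": [
    [[0,0,0,0.0015,-0.0012,0,1],[0,0,0,0.0018,-0.0014,0,1],[0,0,0,0.002,-0.0016,0,1],[0,0,0,0.002,-0.0016,0,1]]
  ]
}}

```text
time: 24.1
position: [0.4827, -0.0528, 0.0569]
tool_rot: [-0.687, 0.168, -0.165, 0.687]
ft_force: [-4.6, 6.2, 3.4]
grip_width: 0.0004
```

Request:
{"fn": "jog_arm", "kwargs": {
  "increments": [
    [[0,0,0,0.0022,-0.0014,0,1],[0,0,0,0.0026,-0.0016,0,1],[0,0,0,0.0028,-0.0018,0,1],[0,0,0,0.0028,-0.0018,0,1]]
  ]
}}

```text
time: 24.5
position: [0.4827, -0.0529, 0.0568]
tool_rot: [-0.687, 0.17, -0.163, 0.688]
ft_force: [-4.7, 6.3, 5.9]
grip_width: 0.0003
```

```bash
python3 gen.py 0.25 1; python3 st.py s12;python3 st.py
```

```text
24.5 [ 0.4827 -0.0529  0.0568] th -125.85 r 0.0894 yaw-th-90 8.602773966571505 F [-4.71  6.32  5.95] tang -7.52
[0, 0, 0.2, 0.0005, 0.0001, 0.0, 1], 
24.5 [ 0.4827 -0.0529  0.0568] yawx -27.3 r 0.0894 th -125.85 F [-4.71  6.32  5.95]
24.55 [ 0.4827 -0.0529  0.0568] yawx -27.3 r 0.0894 th -125.86 F [-6.59  7.51  5.8 ]
```

View pics/s12.png

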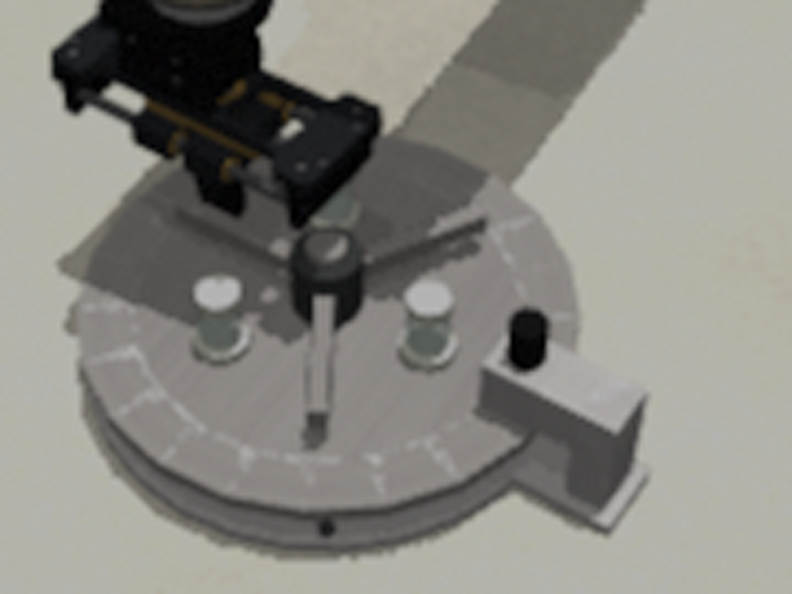

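Pin still home, (528,340); about 10 N leaning. Hold for a second.

Request:
{"fn": "jog_arm", "kwargs": {
  "increments": [
    [[0,0,0,0.0026,-0.0018,0.0003,1],[0,0,0,0.0026,-0.0018,0.0003,1],[0,0,0,0.0026,-0.0018,0.0003,1],[0,0,0,0.0026,-0.0018,0.0003,1],[0,0,0,0.0026,-0.0018,0.0003,1],[0,0,0,0.0026,-0.0018,0.0003,1]]
  ]
}}

```text
time: 25.15
position: [0.4826, -0.053, 0.0569]
tool_rot: [-0.686, 0.172, -0.161, 0.688]
ft_force: [-5.0, 8.4, 3.8]
grip_width: 0.0004
```

Request:
{"fn": "jog_arm", "kwargs": {
  "increments": [
    [[0,0,0,0.0026,-0.0018,0.0003,1],[0,0,0,0.0026,-0.0018,0.0003,1],[0,0,0,0.0026,-0.0018,0.0003,1],[0,0,0,0.0026,-0.0018,0.0003,1],[0,0,0,0.0026,-0.0018,0.0003,1],[0,0,0,0.0026,-0.0018,0.0003,1]]
  ]
}}

```text
time: 25.75
position: [0.4825, -0.053, 0.0569]
tool_rot: [-0.685, 0.175, -0.159, 0.689]
ft_force: [-5.2, 6.6, 3.9]
grip_width: 0.0004
```

```bash
python3 chk.py;python3 st.py
```

```text
dark head rows 71 83 n 95 centroid 119.42105263157895 76.83157894736843
25.8 [ 0.4825 -0.053   0.057 ] yawx -27.3 r 0.0895 th -125.92 F [-5.52  7.21  3.16]
```

Request:
{"fn": "jog_arm", "kwargs": {
  "increments": [
    [[0,0,0,-0.001,0.001,0,1],[0,0,0,-0.004,0.003,0,1],[0,0,0,-0.008,0.006,0,1],[0,0,0,-0.01,0.0075,0,1],[0,0,0,-0.01,0.0075,0.02,1],[0,0,0,-0.01,0.0075,0.06,1],[0,0,0,-0.01,0.0075,0.1,1],[0,0,0,-0.01,0.0075,0.14,1]]
  ]
}}

```text
time: 26.6
position: [0.4725, -0.0457, 0.1984]
tool_rot: [-0.686, 0.175, -0.159, 0.689]
ft_force: [0.5, -0.6, -0.9]
grip_width: 0.0007
```

Request:
{"fn": "jog_arm", "kwargs": {
  "increments": [
    [[0,0,0,-0.02,-0.03,0.02,1],[0,0,0,-0.03,-0.07,0.04,1],[0,0,0,-0.03,-0.11,0.04,1],[0,0,0,-0.03,-0.15,0.04,1],[0,0,0,-0.03,-0.15,0.04,1],[0,0,0,-0.03,-0.15,0.04,1],[0,0,0,-0.03,-0.15,0.04,1]]
  ]
}}

```text
time: 27.3
position: [0.442, -0.1948, 0.2381]
tool_rot: [-0.685, 0.175, -0.159, 0.689]
ft_force: [-0.5, 0.4, 1.0]
grip_width: 0.0001
```

```bash
python3 chk.py;python3 st.py s13
python3 - <<'E'
from h import *
import cv2
cv2.imwrite("pics/s14.png",camera("scene")[:,:,::-1])
im=camera("top")[150:255,195:335,::-1]
cv2.imwrite("pics/t14.png",cv2.resize(cv2.convertScaleAbs(im,alpha=1.6),None,fx=5.5,fy=5.5,interpolation=cv2.INTER_CUBIC))
E
```

```text
dark head rows 71 83 n 95 centroid 119.42105263157895 76.83157894736843
27.35 [ 0.4421 -0.1945  0.2381] yawx -27.2 r 0.2333 th -113.47 F [-0.49 -0.65 -0.56]
```

View pics/s13.png

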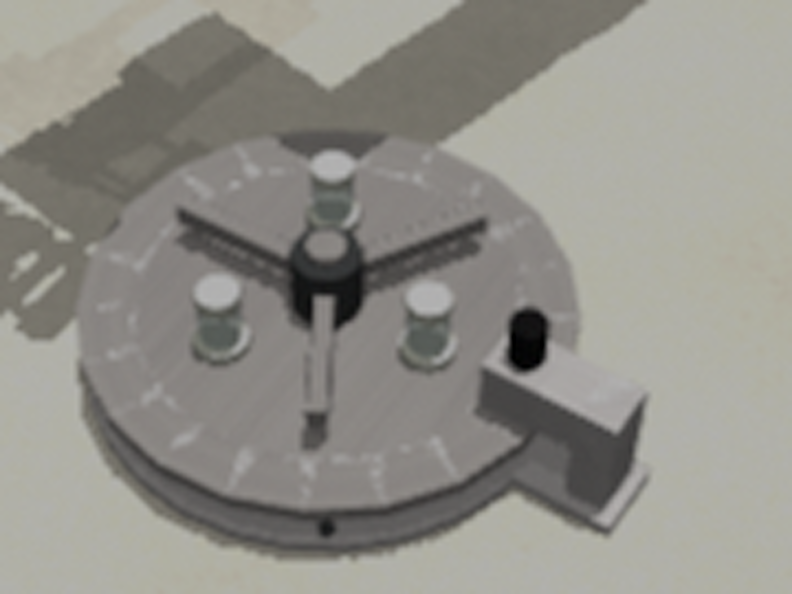

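View pics/t14.png

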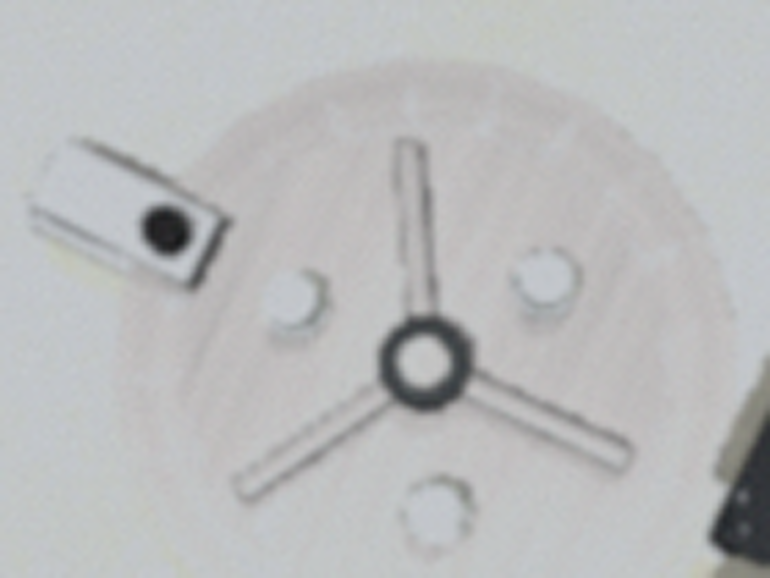

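View pics/s14.png

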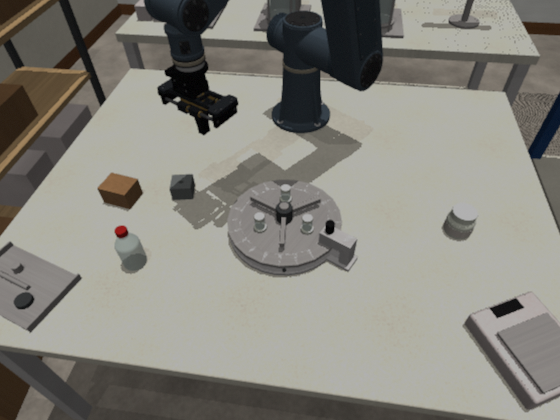

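Everything is at rest: pin head on the bracket (scene (330,227)), vial/slot line up under the guide, and the bottle, carton and tub are where they started.

```bash
python3 -c "
from rig import *
print(hand_in())"
```

```text
the job is handed in; nothing more can be done
None
```

The carousel is locked in its sampling position and the job is handed in at about 27 s. No verdict was reported.

- **Pin in guide:** I took the pin from its stand and stood it in the guide hole. I then released it, and the pictures showed it standing on the rim.
- **Turning:** With closed fingertips I pushed spoke a counter-clockwise about 85° at 0.17 rad/s, slower near the end. The pushing force read 2 to 6 N at the wrist. The pin dropped home about where expected.
- **Proof lean:** After the drop the spoke moved a few millimetres further and stopped against the pin. I leaned on it for over a second at about 8–10 N horizontally. The highest total wrist force I read was about 11.6 N, including a vertical part.
- **Last checks:** After retreating, the pin head sat on the bracket at exactly the same pixels as during the lean. The head had dropped about 6 pixels in the scene view, matching the expected 25 mm. The wrist force was at noise level, and the bottle, carton and tub looked unmoved.

No check failed or disagreed. The pin-to-carousel force and the rotor angle could not be measured directly, so I inferred them from the stop and the pictures.

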